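Fetch the hemmed-in drilling template and seat it on its pins

TASK

Clear the epoxy bottle, the tape measure and the sanding block off the plywood setup board and set all three, upright as they are, on the black rubber mat beside it; then fetch the aluminium drilling template from between their places and seat it fully down on the two dowel pins of the wooden jig base. Only then put the three things back, upright, each on the middle of the cork square where it stood at the start.

Things in the scene. Friction and masses are not known exactly. Their poses are not given: they have to be found in the camera images.
- epoxy_bottle: White round bottle with a black nozzle cap, 58 mm across, 160 mm high in all, about 0.33 kg. Origin: centre of its underside, z up. The cap (about 30 mm across) begins 126 mm above the underside; a hand from straight above takes the bottle by the cap, about 140 mm up. Starts on one of the three cork squares. (The taller yellow glue bottle further back is not part of the job.)
- tape_measure: Yellow tape measure standing on edge, 37 mm thick (its x), 77 mm long (its y), 62 mm high, 0.24 kg. Origin: middle of its underside, z up. Grasp it across the 37 mm thickness, about 45 mm up. Starts on one of the three cork squares, its y along the board's x.
- sanding_block: Grey sanding block, 60 mm (its x) by 103 mm (its y) by 34 mm high, 0.12 kg, lying flat. Origin: centre of its underside, z up. Grasp it across the 60 mm width with the fingertips 15 to 20 mm above its underside, since the 12 mm high template lies only 9 mm beside it. Starts on one of the three cork squares, its y along the board's x.
- template: Aluminium drilling template: flat plate 160 mm (its x) by 62 mm (its y), 12 mm thick, 0.15 kg, with two 13 mm through holes on its x axis at x = -55 and +55 mm and three small brass bushes between them. Origin: centre of its underside, z up. Starts flat in the middle of the setup board, its long side along the board's x, with 9 to 21 mm to the things either side, too little for a finger. Grasp it at its middle across the 62 mm width. It may be seated either way round.
- setup_board: Fixed plywood board, 200 mm (its x) by 230 mm (its y), 6 mm thick, top level with three cork squares of 80 mm side let into it, centred at (x, y) = (-52, 70), (52, 70) and (0, -70) mm in the board's frame. Origin: centre of its underside; its top is 6 mm above. Its x points roughly away from the robot. Each cork square carries one of the three things at the start, centred; which one stands where varies.
- side_mat: Fixed black rubber mat before the board, 110 mm (its x) by 250 mm (its y), 3 mm thick, origin at the centre of its underside; its y points to the left, towards a timber about 90 mm high that lies across the slab. The three things fit in a row along its y, the block lengthwise at the right end, the tall bottle at the left (set last, taken first), where the timber is in the way of a low hand (only the middle of each thing must be on the mat).
- jig_base: Fixed wooden block, 170 mm (its x) by 48 mm (its y) by 25 mm high, left of the timber; two steel dowel pins on its x axis at x = -55 and +55 mm, 10 mm thick, rise 18 mm above it, the upper 6 mm tapering. Origin: centre of its underside, z up. The seated template lies flat on the block and overhangs it 7 mm each side. A clamp over 0.5 m tall stands 0.6 m ahead of the robot: pass on the robot's side.

How it is judged:
By the outcome, as a careful person would: the job done as asked, in the order asked, and still so for the second after the job is handed in, with the robot touching nothing.
It also fails if it takes over 152 s, if anything falls off the work surface, if the arm or the gripper's body presses on something with over 40 N, if the wrist force passes 120 N, or if a joint passes its speed limit or range.

ROBOT

A 6-joint arm with a two-finger parallel gripper is mounted at the origin on the work surface; the furniture and walls round the work are solid. World frame = base frame: x ahead of the robot, y to its left, z up, the work surface at z = 0. Lengths are in m, angles in rad, forces in N, time in s.
With the tool pointing down it reaches from about 0.375 to 0.975 m from the base axis. Payload 3.8 kg.
Tool frame: the origin (TCP) lies between the finger pads; the fingertips stand 14 mm ahead of it and the grasp point (between the pads) lies 5 mm behind it; z points along the fingers, y is the line along which they close (so a half turn about z gives the same grasp; the last joint's range is limited). The gripper opens to 85 mm and grips with 20 to 120 N. Pads are 22 mm wide; open, the fingers measure 114 mm over their backs; the gripper's body (76 mm by 85 mm) begins 54 mm behind the grasp point. The pads swing forward as they close: fully open they stand 13 mm farther back than shut.
Start: joints at [1.259, 0.264, 1.604, -0, 1.274, -0.037], TCP at [0.183, 0.65, 0.245] pointing down, gripper open.
Joint ranges: [-2.63, 2.63], [-0.94, 2.18], [0.31, 2.57], [-1.31, 4.45], [0, 2.66], [-2.55, 2.55]. Speed limits (rad/s): [2.57, 2.57, 3.14, 3.14, 3.14, 3.14].

INTERFACE

Orientations are given as a rotation vector (axis times angle).
In Python, from bench import get_obs, capture, calibration, sign_off, outline_of, pinpoint gives the robot as it stands.
- The arm moves only by the tool send_rows, never from a script. Its argument "steps" is a list of rows, each a list of 3 entries, a list of its own where there are three numbers: the shift along the tool's x, y, z in units of 50 mm (1.0 is 50 mm), then the turn, a rotation vector about the tool's x, y, z in units of 6 degrees (1.0 is 6 degrees), then the closure, from 0 (fully open) to 1 (shut). In form: [[[x, y, z], [ax, ay, az], grip], ...]. A call has 1 to 12 rows; each row shifts and turns the commanded pose from where the row before left it, along the tool's axes as they then stand; what a row does not reach is not made up. A row lasts 1/10 s, in which the tool goes at most 50 mm and 8.59 degrees, less where a joint would pass 70% of its speed; a pose out of reach is approached as far as the arm can. A call is refused whole if a number of a shift passes 1 or a number of a turn 1, either way. A call with a gripper value outside its range is refused whole. The fingers move at their own pace and stop on an object; the grip force is fixed at half the most. Time passes only in rows, so rows that do not move let the fingers close. It gives the time, the measured TCP pose, the force, the opening and the grip force at its end, in the units of the state.
- get_obs(): the state, without advancing time (a new reading comes with each control period).
- capture(name): name is "side" or "top"; returns the picture (384x512x3 uint8, blue, green, red); there is no depth.
- calibration(name): a dict with "fx", "fy", "cx", "cy" (pixels), "cam_to_world" (4x4, takes a point from camera to world coordinates). Camera axes: x right, y up, looking along -z (the intrinsics and any distortion apply to the point x, -y, -z); pixel columns grow to the right and rows downward; lengths in m; the calibration is good to about 2 mm. A picture is of the moment at which its call begins. calibration takes no time and is no camera call.
- sign_off(): hands the job in; it is judged then, once.
Trained networks look in the newest picture that a camera, given by its name, has taken for a name from the list of things; names that differ only in an ending like _2 or _b are one class to them, and where a whole thing is asked for, a point or a joint stands for the part that bears it (a point fixed in the world has none). Each returns a list of dicts, best first, with "p" (0 to 1); they miss things now and then, are a little off and sometimes report something else, mostly with a low value. They report only what shows in the picture. A call takes as long as a camera call.
- outline_of(camera, thing): "mask" (384x512 bool, what is visible of it).
- pinpoint(camera, thing): "at" ([x, y, z] in m, in world coordinates, good to about 4 mm: a listed point, or the origin of a listed thing).
The state is a dict: "t": time; "qpos": joint angles; "dq": joint speeds; "joint_torque": joint torques, N m; "eef_pos": TCP position; "ee_rot": TCP orientation; "wrist_force": force on the tool from outside, world axes, zero at the start; "torque": the same for the moment, N m; "grip_width": finger opening in m; "grasp_force": force on a finger pad.
Only numpy, scipy, OpenCV 4.12 (cv2) and the standard library are available. Lean on these libraries where they do the work, as an engineer would, in place of code of your own. Each camera call takes 0.05 s, during which the arm holds its last target. There are 200 camera calls.

## Working session

There is one attempt and no reset: what is moved stays moved. The work goes in short steps, Python scripts to look and compute and a tool call to move; the robot and the scene stay as the last step left them, time stands still between calls to the robot, and variables do not carry over. Pictures are saved under pics/ and viewed, at most 14 in all, crops included, and the job is handed in when it is done.

Besides the shell and the picture viewer there is one more tool, called after "Call:" in YAML: its name, and indented under it one key for each argument. send_rows: Moves the arm, as the interface text tells. Its arguments: {"type":"object","properties":{"steps":{"type":"array","items":{"type":"array"}}},"required":["steps"]}

```bash
ls; mkdir -p pics; python3 - <<'E'
from bench import *
import cv2, numpy as np
np.set_printoptions(precision=4,suppress=True)
o=get_obs(); print(o)
for c in("top","side"):
    im=capture(c); cv2.imwrite(f"pics/{c}0.png",im); k=calibration(c); print(c,k)
    for n in("epoxy_bottle","tape_measure","sanding_block","template","setup_board","side_mat","jig_base"):
        print(c,n,[(np.round(d["at"],4).tolist(),round(d["p"],2)) for d in pinpoint(c,n)[:2]])
E
```

```text
pics
{'t': 0.0, 'qpos': array([ 1.2591,  0.2648,  1.6054, -0.    ,  1.2737, -0.0369]), 'dq': array([-0.0011, -0.0003,  0.0009, -0.0001,  0.0008,  0.0016]), 'joint_torque': array([  0.0014, -51.5121, -36.7313,  -0.0001,   0.0133,   0.    ]), 'eef_pos': array([0.1829, 0.649 , 0.244 ]), 'ee_rot': array([-0.4302, -3.1116,  0.0034]), 'wrist_force': array([-0.355 ,  0.0326,  0.6108]), 'torque': array([-0.0091, -0.0034, -0.0005]), 'grasp_force': 0.0, 'grip_width': 0.08529383323262588}
top {'fx': 373.118705415404, 'fy': 373.118705415404, 'cx': 259.3526757034845, 'cy': 189.8409671097579, 'cam_to_world': array([[-0.0167,  0.9849, -0.1724,  0.3235],
       [-0.9998, -0.0141,  0.0158, -0.0871],
       [ 0.0131,  0.1726,  0.9849,  1.112 ],
       [ 0.    ,  0.    ,  0.    ,  1.    ]])}
top epoxy_bottle [([0.5482, -0.2018, 0.0091], 0.55)]
top tape_measure [([0.5253, -0.3484, 0.0019], 0.8)]
top sanding_block []
top template [([0.55, -0.2818, 0.0075], 0.65)]
top setup_board [([0.5542, -0.2843, 0.0012], 0.84)]
top side_mat [([0.3692, -0.2979, -0.0004], 0.56)]
top jig_base [([0.3919, 0.1441, 0.0002], 0.81)]
side {'fx': 421.08988868281875, 'fy': 421.08988868281875, 'cx': 251.81483083356113, 'cy': 193.6945541821551, 'cam_to_world': array([[ 0.7601,  0.5504, -0.3454,  0.0955],
       [-0.6497,  0.6356, -0.4169, -0.5871],
       [-0.0099,  0.5413,  0.8407,  1.0149],
       [ 0.    ,  0.    ,  0.    ,  1.    ]])}
side epoxy_bottle [([0.5437, -0.1962, 0.0042], 0.89)]
side tape_measure [([0.5238, -0.3504, 0.0077], 0.73)]
side sanding_block [([0.6324, -0.2491, 0.004], 0.92)]
side template [([0.555, -0.2891, 0.0051], 0.59)]
side setup_board [([0.5558, -0.2852, -0.001], 0.7)]
side side_mat [([0.3703, -0.294, -0.0005], 0.81)]
side jig_base [([0.3955, 0.144, 0.0042], 0.57)]
```

View pictures.

View pics/top0.png

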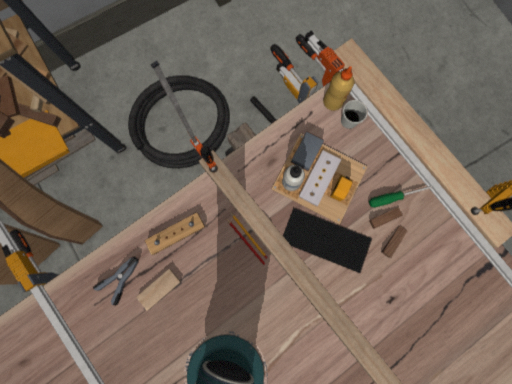

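View pics/side0.png

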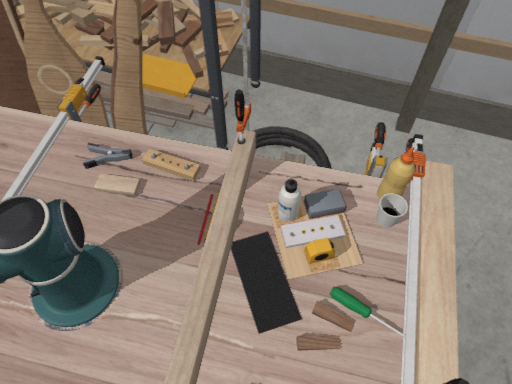

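```bash
cat > h.py <<'E'
from bench import *
import cv2, numpy as np
from scipy.optimize import minimize
np.set_printoptions(precision=4,suppress=True)
def proj(c,P):
    k=calibration(c); T=np.linalg.inv(k["cam_to_world"]); p=np.atleast_2d(P)@T[:3,:3].T+T[:3,3]
    return np.c_[k["cx"]+k["fx"]*p[:,0]/-p[:,2], k["cy"]+k["fy"]*-p[:,1]/-p[:,2]]
def ray(c,uv):
    k=calibration(c);M=k["cam_to_world"]; d=M[:3,:3]@np.array([(uv[0]-k["cx"])/k["fx"],-(uv[1]-k["cy"])/k["fy"],-1.])
    return M[:3,3],d/np.linalg.norm(d)
def onplane(c,uv,z):
    o,d=ray(c,uv); return o+d*(z-o[2])/d[2]
def tri(uvs):
    A=np.zeros((3,3));b=np.zeros(3)
    for c,uv in uvs.items():
        o,d=ray(c,uv);Q=np.eye(3)-np.outer(d,d);A+=Q;b+=Q@o
    return np.linalg.solve(A,b)
def boxpts(l,w,h): return [np.array([[sx*l/2,sy*w/2,z] for sx in(-1,1) for sy in(-1,1) for z in(0,h)])]
def cyl(r,z0,z1): a=np.linspace(0,2*np.pi,32,endpoint=False); return np.array([[r*np.cos(t),r*np.sin(t),z] for t in a for z in(z0,z1)])
MOD=dict(template=boxpts(.16,.062,.012),jig_base=boxpts(.17,.048,.025),tape_measure=boxpts(.037,.077,.062),
 sanding_block=boxpts(.06,.103,.034),epoxy_bottle=[cyl(.029,0,.115),cyl(.015,.12,.16)],setup_board=boxpts(.2,.23,.006),side_mat=boxpts(.11,.25,.003))
S=4
def sil(c,parts,x,y,z,a):
    R=np.array([[np.cos(a),-np.sin(a),0],[np.sin(a),np.cos(a),0],[0,0,1]])
    m=np.zeros((384*S,512*S),np.uint8)
    for P in parts:
        uv=(proj(c,P@R.T+[x,y,z])+.5)*S-.5
        cv2.fillConvexPoly(m,cv2.convexHull(np.round(uv*16).astype(np.int32)),1,shift=4)
    return m
def fit(masks,name,x0,fixz=None):
    big={c:cv2.resize(m.astype(np.uint8),None,fx=S,fy=S,interpolation=cv2.INTER_NEAREST) for c,m in masks.items()}
    def f(p):
        z=fixz if fixz is not None else p[3]
        s=0
        for c,b in big.items():
            m=sil(c,MOD[name],p[0],p[1],z,p[2]); s+=1-(m&b).sum()/(m|b).sum()
        return s
    x0=np.array(x0); n=3 if fixz is not None else 4
    sx=np.vstack([x0[:n]]+[x0[:n]+d for d in np.diag([.006,.006,.08,.006][:n])])
    r=minimize(f,x0[:n],method="Nelder-Mead",options=dict(initial_simplex=sx,xatol=2e-5,fatol=1e-5,maxiter=150))
    return r.x,r.fun
def masks(name,cams=("top","side")):
    return {c:o[0]["mask"] for c in cams if (o:=outline_of(c,name)) }
E
python3 - <<'E'
from h import *
a=-0.52
ini=dict(template=(.553,-.285,a,.006),tape_measure=(.522,-.348,a-1.57,.006),sanding_block=(.632,-.249,a-1.57,.006),epoxy_bottle=(.546,-.199,0,.006),
 jig_base=(.394,.144,.4,0),setup_board=(.555,-.285,a,0),side_mat=(.37,-.296,a,0))
for c in("top","side"): capture(c)
for n,x0 in ini.items():
    m=masks(n); print(n,{c:int(v.sum()) for c,v in m.items()})
    print(*fit(m,n,x0)); 
    if n=="template": 
        for c in m: print(c,*fit({c:m[c]},n,x0,.006))
    if n=="jig_base":
        for c in m: print(c,*fit({c:m[c]},n,x0,0.))
t=[]
for c,sz,cs in(("top",(90,70),[(320,180),(175,232)]),("side",(90,70),[(312,233),(171,164)])):
    im=cv2.imread(f"pics/{c}0.png")
    t.append(np.hstack([cv2.resize(im[v-35:v+35,u-45:u+45],(400,300),interpolation=cv2.INTER_CUBIC) for u,v in cs]))
cv2.imwrite("pics/crop1.png",np.vstack(t))
E
```

```text
template {'top': 1165, 'side': 1293}
[ 0.5504 -0.2861 -0.4936  0.0123] 0.13936729612418652
top [ 0.5528 -0.2877 -0.4927] 0.05548764283816099
side [ 0.5529 -0.2833 -0.4928] 0.07475545185318133
tape_measure {'top': 343, 'side': 542}
[ 0.5174 -0.3465 -2.1221  0.0028] 0.5803487771788568
sanding_block {'top': 718, 'side': 936}
[ 0.6319 -0.2496 -2.0576  0.0069] 0.12999462331302092
epoxy_bottle {'top': 465, 'side': 758}
[ 0.5407 -0.2     0.1813 -0.0037] 0.24529707539298717
jig_base {'top': 1044, 'side': 956}
[ 0.3908  0.1447 -1.101   0.0023] 0.15019113608804768
top [ 0.3907  0.1454 -1.1019] 0.055979351878405526
side [ 0.3923  0.1471 -1.1075] 0.0834033361334453
setup_board {'top': 2251, 'side': 2416}
[ 0.5549 -0.2868 -0.4946  0.0006] 1.1379068450873908
side_mat {'top': 3227, 'side': 4142}
[ 0.3667 -0.2993 -0.3938  0.001 ] 0.07375285351721861
```

View pics/crop1.png

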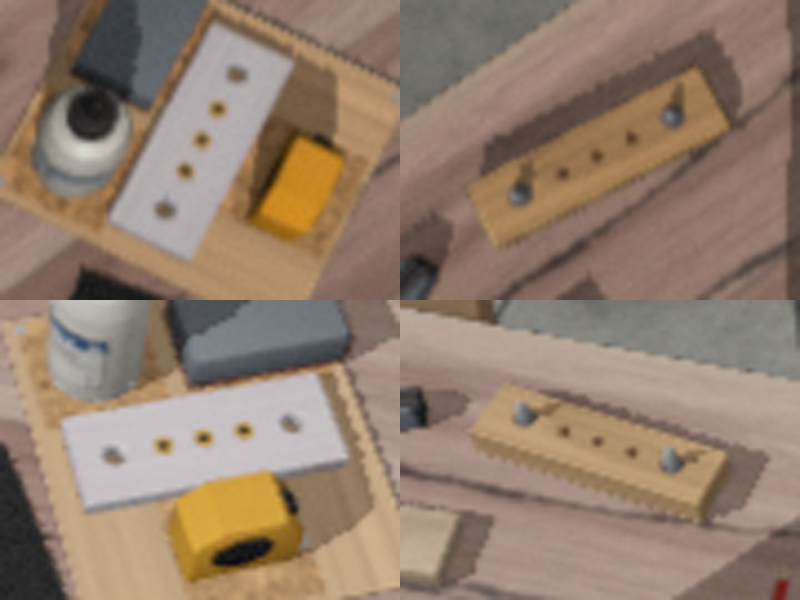

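```bash
cat >> h.py <<'E'
from scipy.spatial.transform import Rotation as Ro
def pose(o=None):
    o=o or get_obs(); R=Ro.from_rotvec(o["ee_rot"]).as_matrix()
    return np.array(o["eef_pos"]),R
def plan(wps,grip,start=None,mx=40.,mt=5.):
    """wps: list of (x,y,z,psi,grip?) ; psi=world angle of tool y"""
    p,R=pose() if start is None else start
    for w in wps:
        g=w[4] if len(w)>4 else grip
        c,s=np.cos(w[3]),np.sin(w[3]); y=np.array([c,s,0]);z=np.array([0,0,-1.]);Rt=np.c_[np.cross(y,z),y,z]
        rv=Ro.from_matrix(R.T@Rt).as_rotvec(); d=np.array(w[:3])-p
        n=max(1,int(np.ceil(max(np.linalg.norm(d)*1000/mx,np.degrees(np.abs(rv).max())/mt))))
        tu=np.round(np.degrees(rv)/n/6,2); print(w,"n=%d"%n)
        L=[]
        for i in range(n):
            sh=np.round(R.T@(np.array(w[:3])-p)/(n-i)/.05,2)
            L.append(str([sh.tolist(),tu.tolist(),g]).replace(" ",""))
            p=p+R@sh*.05; R=R@Ro.from_rotvec(np.radians(tu*6)).as_matrix()
        k=0
        while k<n:
            j=k
            while j<n and L[j]==L[k]: j+=1
            print("  x%d %s"%(j-k,L[k])); k=j
    return p,R
BO=np.array([.5528,-.2855]);BA=-.493
def onb(x,y): c,s=np.cos(BA),np.sin(BA); return BO+[c*x-s*y,s*x+c*y]
MO=np.array([.3667,-.2993]);MA=-.394
def onm(x,y): c,s=np.cos(MA),np.sin(MA); return MO+[c*x-s*y,s*x+c*y]
E
python3 - <<'E'
from h import *
for uv in [(215,165),(207,155),(285,238),(270,232),(400,384)]: print(uv,onplane("top",uv,.09)[:2])
print("clamp",tri({"top":(209,158),"side":(240,132)}))
b=onb(.052,.07);print(b,onb(-.052,.07),onb(0,-.07),onm(0,-.08),onm(0,.005),onm(.02,.095))
plan([(.40,.0,.245,1.297),(*b,.21,1.078),(*b,.1,1.078)],0)
E
```

```text
(215, 165) [0.575  0.0199]
(207, 155) [0.6043 0.0426]
(285, 238) [ 0.3684 -0.1711]
(270, 232) [ 0.3853 -0.1306]
(400, 384) [-0.0074 -0.4552]
clamp [0.5826 0.037  0.1126]
[ 0.6317 -0.2484] [ 0.5401 -0.1992] [ 0.5197 -0.3472] [ 0.336  -0.3732] [ 0.3686 -0.2947] [ 0.4216 -0.2193]
(0.4, 0.0, 0.245, 1.297) n=18
  x10 [[-0.43,-0.63,0.0],[0.0,-0.0,-0.0],0]
  x1 [[-0.42,-0.63,0.0],[0.0,-0.0,-0.0],0]
  x1 [[-0.43,-0.63,0.0],[0.0,-0.0,-0.0],0]
  x1 [[-0.42,-0.63,0.0],[0.0,-0.0,-0.0],0]
  x1 [[-0.43,-0.63,0.0],[0.0,-0.0,-0.0],0]
  x1 [[-0.42,-0.63,0.0],[0.0,-0.0,-0.0],0]
  x1 [[-0.43,-0.63,0.0],[0.0,-0.0,-0.0],0]
  x1 [[-0.42,-0.62,0.0],[0.0,-0.0,-0.0],0]
  x1 [[-0.43,-0.63,0.01],[0.0,-0.0,-0.0],0]
(np.float64(0.6317366382008748), np.float64(-0.24844588889820468), 0.21, 1.078) n=9
  x1 [[-0.65,-0.39,0.08],[0.0,-0.0,0.23],0]
  x1 [[-0.65,-0.38,0.08],[0.0,-0.0,0.23],0]
  x1 [[-0.66,-0.36,0.08],[0.0,-0.0,0.23],0]
  x1 [[-0.67,-0.34,0.08],[0.0,-0.0,0.23],0]
  x1 [[-0.68,-0.33,0.08],[0.0,-0.0,0.23],0]
  x1 [[-0.69,-0.31,0.07],[0.0,-0.0,0.23],0]
  x1 [[-0.7,-0.29,0.08],[0.0,-0.0,0.23],0]
  x1 [[-0.7,-0.28,0.07],[0.0,-0.0,0.23],0]
  x1 [[-0.71,-0.26,0.08],[0.0,-0.0,0.23],0]
(np.float64(0.6317366382008748), np.float64(-0.24844588889820468), 0.1, 1.078) n=3
  x2 [[0.0,-0.0,0.73],[0.0,-0.0,0.0],0]
  x1 [[0.0,-0.0,0.74],[0.0,-0.0,0.0],0]
```

Call:
send_rows:
  steps:
    - [[-0.45,-0.62,0],[0,0,0],0]
    - [[-0.45,-0.62,0],[0,0,0],0]
    - [[-0.45,-0.62,0],[0,0,0],0]
    - [[-0.45,-0.62,0],[0,0,0],0]
    - [[-0.45,-0.62,0],[0,0,0],0]
    - [[-0.45,-0.62,0],[0,0,0],0]
    - [[-0.45,-0.62,0],[0,0,0],0]
    - [[-0.45,-0.62,0],[0,0,0],0]
    - [[-0.45,-0.62,0],[0,0,0],0]
    - [[-0.45,-0.62,0],[0,0,0],0]
    - [[-0.45,-0.62,0],[0,0,0],0]
    - [[-0.45,-0.62,0],[0,0,0],0]

```text
t: 2.8
eef_pos: [0.3424, 0.217, 0.2456]
ee_rot: [0.429, 3.111, 0.001]
wrist_force: [1.3, 0.2, -0.1]
grip_width: 0.0855
grasp_force: 0.0
```

Call:
send_rows:
  steps:
    - [[-0.45,-0.62,0],[0,0,0],0]
    - [[-0.45,-0.62,0],[0,0,0],0]
    - [[-0.45,-0.62,0],[0,0,0],0]
    - [[-0.45,-0.62,0],[0,0,0],0]
    - [[-0.45,-0.62,0],[0,0,0],0]
    - [[-0.45,-0.62,0],[0,0,0],0]
    - [[-0.65,-0.38,0.08],[0,0,0.23],0]
    - [[-0.65,-0.38,0.08],[0,0,0.23],0]
    - [[-0.65,-0.36,0.08],[0,0,0.23],0]
    - [[-0.65,-0.34,0.08],[0,0,0.23],0]
    - [[-0.65,-0.33,0.08],[0,0,0.23],0]
    - [[-0.65,-0.31,0.08],[0,0,0.23],0]

```text
t: 4.0
eef_pos: [0.5723, -0.1619, 0.2212]
ee_rot: [0.656, 3.072, 0.0]
wrist_force: [-0.0, -0.1, -0.1]
grip_width: 0.0853
grasp_force: 0.0
```

```bash
python3 - <<'E'
from h import *
o=get_obs();print(o["t"],o["eef_pos"],pose()[1][:2,1]);b=onb(.052,.07)
plan([(*b,.15,1.078),(*b,.038,1.078)],0)
E
```

```text
4.0 [ 0.5723 -0.1619  0.2212] [0.4084 0.9128]
(np.float64(0.6317366382008748), np.float64(-0.24844588889820468), 0.15, 1.078) n=4
  x1 [[-0.45,-0.27,0.36],[0.0,0.0,0.17],0]
  x1 [[-0.45,-0.27,0.35],[0.0,0.0,0.17],0]
  x1 [[-0.46,-0.26,0.36],[0.0,0.0,0.17],0]
  x1 [[-0.46,-0.25,0.35],[0.0,0.0,0.17],0]
(np.float64(0.6317366382008748), np.float64(-0.24844588889820468), 0.038, 1.078) n=3
  x2 [[0.0,0.0,0.75],[0.0,0.0,0.0],0]
  x1 [[0.0,0.0,0.74],[0.0,0.0,0.0],0]
```

Call:
send_rows:
  steps:
    - [[-0.45,-0.27,0.2],[0,0,0.17],0]
    - [[-0.45,-0.27,0.3],[0,0,0.17],0]
    - [[-0.46,-0.26,0.4],[0,0,0.17],0]
    - [[-0.46,-0.25,0.52],[0,0,0.17],0]
    - [[0,0,0.6],[0,0,0],0]
    - [[0,0,0.5],[0,0,0],0]
    - [[0,0,0],[0,0,0],0]
    - [[0,0,0],[0,0,0],0]

```text
t: 4.8
eef_pos: [0.6305, -0.247, 0.095]
ee_rot: [-0.762, -3.046, -0.0]
wrist_force: [0.4, -0.3, 0.4]
grip_width: 0.0854
grasp_force: 0.0
```

```bash
python3 - <<'E'
from h import *
o=get_obs();print(o["t"],o["eef_pos"],pose()[1][:2,1]);b=onb(.052,.07)
plan([(*b,.040,1.078)],0)
t=[]
for c in("top","side"):
    im=capture(c); u,v=proj(c,[*b,.05])[0].astype(int)
    t.append(cv2.resize(im[v-45:v+45,u-30:u+30],(400,600),interpolation=cv2.INTER_CUBIC))
cv2.imwrite("pics/crop2.png",np.hstack(t))
E
```

```text
4.8 [ 0.6305 -0.247   0.095 ] [0.4711 0.8821]
(np.float64(0.6317366382008748), np.float64(-0.24844588889820468), 0.04, 1.078) n=2
  x1 [[-0.02,-0.01,0.55],[-0.0,-0.01,0.01],0]
  x1 [[-0.02,-0.0,0.55],[-0.0,-0.01,0.01],0]
```

View pics/crop2.png

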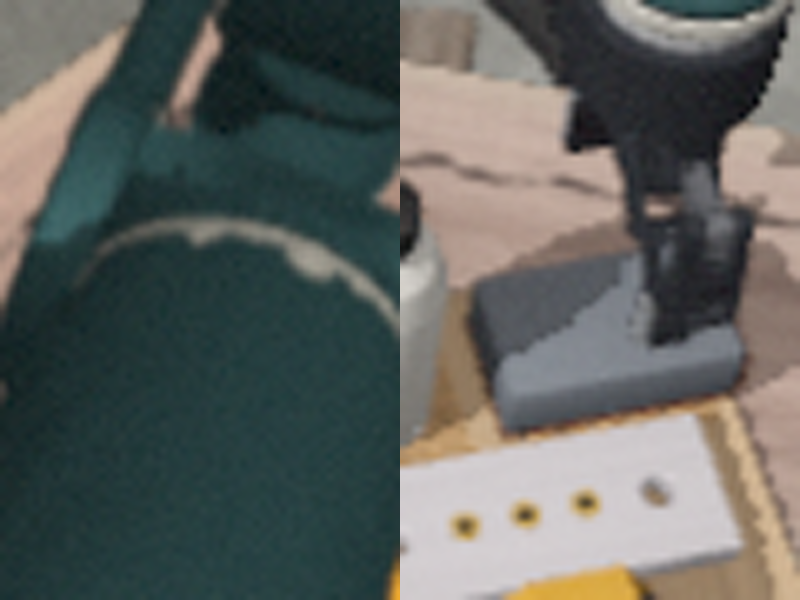

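Call:
send_rows:
  steps:
    - [[-0.02,0,0.5],[0,0,0],0]
    - [[-0.02,0,0.4],[0,0,0],0]
    - [[0,0,0.2],[0,0,0],0]
    - [[0,0,0],[0,0,0],0]
    - [[0,0,0],[0,0,0],1]
    - [[0,0,0],[0,0,0],1]
    - [[0,0,0],[0,0,0],1]
    - [[0,0,0],[0,0,0],1]
    - [[0,0,0],[0,0,0],1]
    - [[0,0,0],[0,0,0],1]

```text
t: 5.9
eef_pos: [0.6343, -0.2488, 0.0427]
ee_rot: [0.762, 3.044, -0.001]
wrist_force: [-0.2, 0.4, 5.8]
grip_width: 0.0583
grasp_force: 65.0
```

```bash
python3 - <<'E'
from h import *
p,R=pose();print(p)
m=onm(0,-.08)
plan([(p[0],p[1],.12,1.078),(*m,.12,MA+np.pi/2),(*m,.06,MA+np.pi/2)],1,mx=40)
E
```

```text
[ 0.6343 -0.2488  0.0427]
(np.float64(0.6342788937408524), np.float64(-0.24880408012525526), 0.12, 1.078) n=2
  x1 [[-0.0,0.0,-0.77],[0.0,0.02,0.01],1]
  x1 [[-0.0,0.0,-0.78],[0.0,0.02,0.01],1]
(np.float64(0.33598920000050914), np.float64(-0.3731704728791638), 0.12, 1.1767963267948964) n=9
  x1 [[0.45,-0.56,0.0],[0.0,-0.0,-0.1],1]
  x2 [[0.46,-0.55,0.0],[0.0,-0.0,-0.1],1]
  x1 [[0.47,-0.54,0.0],[0.0,-0.0,-0.1],1]
  x1 [[0.48,-0.54,0.0],[0.0,-0.0,-0.1],1]
  x1 [[0.48,-0.53,0.0],[0.0,-0.0,-0.1],1]
  x1 [[0.49,-0.53,0.0],[0.0,-0.0,-0.1],1]
  x1 [[0.49,-0.52,0.0],[0.0,-0.0,-0.1],1]
  x1 [[0.5,-0.52,0.0],[0.0,-0.0,-0.1],1]
(np.float64(0.33598920000050914), np.float64(-0.3731704728791638), 0.06, 1.1767963267948964) n=2
  x2 [[-0.0,0.0,0.6],[0.0,-0.0,-0.02],1]
```

Call:
send_rows:
  steps:
    - [[0,0,-0.6],[0,0,0],1]
    - [[0,0,-0.8],[0,0,0],1]
    - [[0,0,-0.6],[0,0,0],1]
    - [[0.45,-0.56,0],[0,0,-0.1],1]
    - [[0.46,-0.55,0],[0,0,-0.1],1]
    - [[0.46,-0.55,0],[0,0,-0.1],1]
    - [[0.47,-0.54,0],[0,0,-0.1],1]
    - [[0.48,-0.54,0],[0,0,-0.1],1]
    - [[0.48,-0.53,0],[0,0,-0.1],1]
    - [[0.49,-0.53,0],[0,0,-0.1],1]
    - [[0.49,-0.52,0],[0,0,-0.1],1]
    - [[0.5,-0.52,0],[0,0,-0.1],1]

```text
t: 7.1
eef_pos: [0.3332, -0.3736, 0.1404]
ee_rot: [0.617, 3.08, -0.0]
wrist_force: [0.1, -1.0, -0.8]
grip_width: 0.0584
grasp_force: 64.9
```

Call:
send_rows:
  steps:
    - [[0,0,0.5],[0,0,0],1]
    - [[0,0,0.5],[0,0,0],1]
    - [[0,0,0],[0,0,0],1]
    - [[0,0,0],[0,0,0],1]

```text
t: 7.5
eef_pos: [0.3343, -0.373, 0.0901]
ee_rot: [-0.618, -3.079, -0.001]
wrist_force: [0.9, -0.9, -0.4]
grip_width: 0.0583
grasp_force: 64.9
```

```bash
python3 - <<'E'
from h import *
p,R=pose();print(p)
m=onm(0,-.08)
plan([(*m,.039,MA+np.pi/2)],1,mx=25)
im=capture("side"); capture("top"); cv2.imwrite("pics/s3.png",im)
ma=masks("sanding_block");print(fit(ma,"sanding_block",(*m,MA,.05)))
E
```

```text
[ 0.3343 -0.373   0.0901]
(np.float64(0.33598920000050914), np.float64(-0.3731704728791638), 0.039, 1.1767963267948964) n=3
  x2 [[-0.01,0.0,0.34],[0.0,-0.0,-0.01],1]
  x1 [[-0.01,0.01,0.34],[0.0,-0.0,-0.01],1]
(array([ 0.4218, -0.2334, -0.3696, -0.4737]), np.float64(1.3378545006165228))
```

View pics/s3.png

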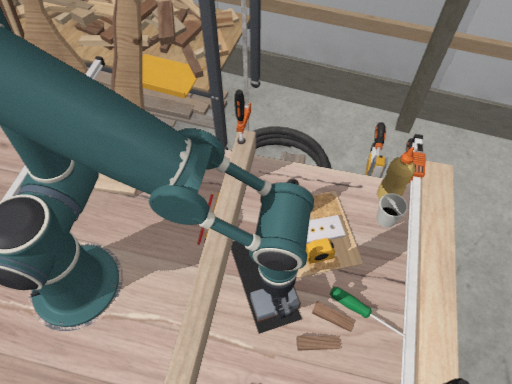

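Call:
send_rows:
  steps:
    - [[0,0,0.5],[0,0,0],1]
    - [[0,0,0.4],[0,0,0],1]
    - [[0,0,0.08],[0,0,0],1]
    - [[0,0,0.04],[0,0,0],1]
    - [[0,0,0],[0,0,0],1]

```text
t: 8.2
eef_pos: [0.3354, -0.3741, 0.0403]
ee_rot: [0.618, 3.079, -0.002]
wrist_force: [-1.1, 0.5, -0.2]
grip_width: 0.0582
grasp_force: 64.9
```

Call:
send_rows:
  steps:
    - [[0,0,0.04],[0,0,0],1]
    - [[0,0,0],[0,0,0],1]
    - [[0,0,0],[0,0,0],0]
    - [[0,0,0],[0,0,0],0]
    - [[0,0,0],[0,0,0],0]
    - [[0,0,0],[0,0,0],0]
    - [[0,0,-0.3],[0,0,0],0]
    - [[0,0,-0.8],[0,0,0],0]
    - [[0,0,-0.8],[0,0,0],0]
    - [[0,0,0],[0,0,0],0]

```text
t: 9.2
eef_pos: [0.3377, -0.3771, 0.1384]
ee_rot: [0.617, 3.071, -0.012]
wrist_force: [1.4, -0.4, 0.6]
grip_width: 0.0855
grasp_force: 0.0
```

```bash
python3 - <<'E'
from h import *
p,R=pose();print(p)
b=onb(0,-.07)
plan([(*b,.135,1.078),(*b,.08,1.078),(*b,.046,1.078)],0)
E
```

```text
[ 0.3377 -0.3771  0.1384]
(np.float64(0.519671046452689), np.float64(-0.3471641908797976), 0.135, 1.078) n=5
  x1 [[-0.63,0.39,0.02],[-0.01,0.02,0.18],0]
  x1 [[-0.62,0.4,0.02],[-0.01,0.02,0.18],0]
  x1 [[-0.61,0.42,0.01],[-0.01,0.02,0.18],0]
  x1 [[-0.6,0.43,0.02],[-0.01,0.02,0.18],0]
  x1 [[-0.59,0.43,0.01],[-0.01,0.02,0.18],0]
(np.float64(0.519671046452689), np.float64(-0.3471641908797976), 0.08, 1.078) n=2
  x2 [[0.0,0.0,0.55],[0.0,-0.0,0.01],0]
(np.float64(0.519671046452689), np.float64(-0.3471641908797976), 0.046, 1.078) n=1
  x1 [[0.0,0.0,0.68],[0.0,-0.0,0.0],0]
```

Call:
send_rows:
  steps:
    - [[-0.63,0.39,0],[0,0,0.18],0]
    - [[-0.62,0.4,0],[0,0,0.18],0]
    - [[-0.61,0.42,0],[0,0,0.18],0]
    - [[-0.6,0.43,0],[0,0,0.18],0]
    - [[-0.59,0.43,0],[0,0,0.18],0]
    - [[0,0,0.4],[0,0,0],0]
    - [[0,0,0],[0,0,0],0]
    - [[0,0,0],[0,0,0],0]

```text
t: 10.0
eef_pos: [0.5154, -0.3428, 0.1108]
ee_rot: [-0.762, -3.044, -0.002]
wrist_force: [0.3, -0.0, -0.3]
grip_width: 0.0852
grasp_force: 0.0
```

```bash
python3 - <<'E'
from h import *
p,R=pose();print(p)
b=onb(0,-.07)
plan([(*b,.046,1.078)],0)
capture("side"); capture("top")
for n in("sanding_block",):
  ma=masks(n);print(n,fit(ma,n,(*onm(0,-.08),MA-1.57,.003),.003))
  for c in ma: print(c,fit({c:ma[c]},n,(*onm(0,-.08),MA-1.57,.003),.003))
E
```

```text
[ 0.5154 -0.3428  0.1108]
(np.float64(0.519671046452689), np.float64(-0.3471641908797976), 0.046, 1.078) n=2
  x2 [[-0.06,-0.02,0.65],[0.0,-0.02,0.01],0]
sanding_block (array([ 0.3358, -0.3744, -1.98  ]), np.float64(0.06507144912247054))
side (array([ 0.3358, -0.3744, -1.98  ]), np.float64(0.06507144912247054))
```

Call:
send_rows:
  steps:
    - [[-0.06,-0.02,0.5],[0,0,0],0]
    - [[-0.04,-0.02,0.5],[0,0,0],0]
    - [[0,0,0.26],[0,0,0],0]
    - [[0,0,0],[0,0,0],0]
    - [[0,0,0],[0,0,0],1]
    - [[0,0,0],[0,0,0],1]
    - [[0,0,0],[0,0,0],1]
    - [[0,0,0],[0,0,0],1]
    - [[0,0,0],[0,0,0],1]
    - [[0,0,0],[0,0,0],1]
    - [[0,0,0],[0,0,0],1]
    - [[0,0,0],[0,0,0],1]

```text
t: 11.4
eef_pos: [0.5212, -0.3484, 0.0509]
ee_rot: [0.762, 3.045, -0.002]
wrist_force: [0.8, 0.1, 6.2]
grip_width: 0.0348
grasp_force: 61.0
```

```bash
python3 - <<'E'
from h import *
p,R=pose();print(p)
m=onm(0,.005)
plan([(p[0],p[1],.12,1.078),(*m,.12,MA+np.pi/2),(*m,.06,MA+np.pi/2)],1,mx=40)
E
```

```text
[ 0.5212 -0.3484  0.0509]
(np.float64(0.5212179146896166), np.float64(-0.34837797346093907), 0.12, 1.078) n=2
  x2 [[-0.0,-0.0,-0.69],[-0.0,0.01,0.01],1]
(np.float64(0.3686194249999682), np.float64(-0.2946830954450523), 0.12, 1.1767963267948964) n=5
  x1 [[0.64,-0.1,-0.0],[-0.0,0.0,-0.19],1]
  x1 [[0.64,-0.09,-0.0],[-0.0,0.0,-0.19],1]
  x1 [[0.64,-0.07,-0.0],[-0.0,0.0,-0.19],1]
  x1 [[0.64,-0.06,-0.0],[-0.0,0.0,-0.19],1]
  x1 [[0.65,-0.05,-0.0],[-0.0,0.0,-0.19],1]
(np.float64(0.3686194249999682), np.float64(-0.2946830954450523), 0.06, 1.1767963267948964) n=2
  x2 [[0.0,0.0,0.6],[-0.0,0.0,0.0],1]
```

Call:
send_rows:
  steps:
    - [[0,0,-0.5],[0,0,0],1]
    - [[0,0,-0.6],[0,0,0],1]
    - [[0,0,-0.3],[0,0,0],1]
    - [[0.64,-0.1,0],[0,0,-0.19],1]
    - [[0.64,-0.09,0],[0,0,-0.19],1]
    - [[0.64,-0.07,0],[0,0,-0.19],1]
    - [[0.64,-0.06,0],[0,0,-0.19],1]
    - [[0.64,-0.05,0],[0,0,-0.19],1]
    - [[0,0,0.5],[0,0,0],1]
    - [[0,0,0.5],[0,0,0],1]
    - [[0,0,0],[0,0,0],1]
    - [[0,0,0],[0,0,0],1]

```text
t: 12.6
eef_pos: [0.3674, -0.2941, 0.0688]
ee_rot: [-0.61, -3.08, -0.002]
wrist_force: [-0.7, 0.1, -1.5]
grip_width: 0.035
grasp_force: 60.2
```

```bash
python3 - <<'E'
from h import *
p,R=pose();print(p)
m=onm(0,.005)
plan([(*m,.048,MA+np.pi/2)],1,mx=25)
E
```

```text
[ 0.3674 -0.2941  0.0688]
(np.float64(0.3686194249999682), np.float64(-0.2946830954450523), 0.048, 1.1767963267948964) n=1
  x1 [[-0.03,-0.0,0.42],[0.01,-0.02,0.03],1]
```

Call:
send_rows:
  steps:
    - [[0,0,0.3],[0,0,0],1]
    - [[0,0,0.1],[0,0,0],1]
    - [[0,0,0.03],[0,0,0],1]
    - [[0,0,0],[0,0,0],1]
    - [[0,0,0],[0,0,0],0.35]
    - [[0,0,0],[0,0,0],0.35]
    - [[0,0,0],[0,0,0],0.35]
    - [[0,0,0],[0,0,0],0.35]
    - [[0,0,-0.3],[0,0,0],0.35]
    - [[0,0,-0.9],[0,0,0],0.35]
    - [[0,0,-0.9],[0,0,0],0.35]
    - [[0,0,-0.9],[0,0,0],0.35]

```text
t: 13.8
eef_pos: [0.3676, -0.2943, 0.1992]
ee_rot: [-0.61, -3.081, -0.0]
wrist_force: [0.8, 0.3, 0.3]
grip_width: 0.0555
grasp_force: 0.0
```

```bash
python3 - <<'E'
from h import *
p,R=pose();print(p)
b=onb(-.052,.07)
plan([(*b,.21,1.078),(*b,.141,1.078)],0.3)
im=capture("side"); capture("top");cv2.imwrite("pics/s4.png",im)
for n in("sanding_block","tape_measure"):
  ma=masks(n);print(n,list(ma),fit(ma,n,(*onm(0,-.08 if n[0]=="s" else .005),MA-1.57,.003),.003))
E
```

```text
[ 0.3676 -0.2943  0.1992]
(np.float64(0.5401212688937469), np.float64(-0.19922572934219995), 0.21, 1.078) n=5
  x1 [[-0.49,0.61,-0.04],[0.0,-0.0,0.19],0.3]
  x1 [[-0.48,0.63,-0.04],[0.0,-0.0,0.19],0.3]
  x1 [[-0.47,0.63,-0.05],[0.0,-0.0,0.19],0.3]
  x1 [[-0.46,0.64,-0.04],[0.0,-0.0,0.19],0.3]
  x1 [[-0.44,0.66,-0.05],[0.0,-0.0,0.19],0.3]
(np.float64(0.5401212688937469), np.float64(-0.19922572934219995), 0.141, 1.078) n=2
  x2 [[-0.0,-0.0,0.69],[0.0,-0.0,0.01],0.3]
sanding_block ['top', 'side'] (array([ 0.3348, -0.3746, -1.9583]), np.float64(0.6118024915996951))
tape_measure ['top', 'side'] (array([ 0.3668, -0.2904, -2.097 ]), np.float64(0.8773240145584491))
```

View pics/s4.png

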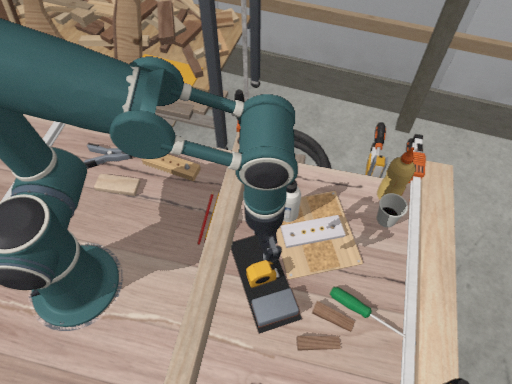

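Call:
send_rows:
  steps:
    - [[-0.49,0.61,-0.06],[0,0,0.19],0]
    - [[-0.48,0.62,-0.06],[0,0,0.19],0]
    - [[-0.47,0.63,-0.06],[0,0,0.19],0]
    - [[-0.46,0.64,-0.06],[0,0,0.19],0]
    - [[-0.44,0.65,-0.06],[0,0,0.19],0]
    - [[0,0,0],[0,0,0],0]
    - [[0,0,0],[0,0,0],0]

```text
t: 14.8
eef_pos: [0.5392, -0.1993, 0.2101]
ee_rot: [-0.758, -3.044, -0.0]
wrist_force: [-0.4, -0.4, 0.1]
grip_width: 0.0853
grasp_force: 0.0
```

```bash
python3 - <<'E'
from h import *
p,R=pose();print(p)
b=onb(-.052,.07)
plan([(*b,.141,1.078)],0.)
capture("side"); capture("top")
for n,x in(("sanding_block",(*onm(0,-.08),MA-1.57)),("tape_measure",(*onm(0,.005),MA-1.57))):
  ma=masks(n)
  for c in ma: print(n,c,fit({c:ma[c]},n,x,.003))
ma=masks("epoxy_bottle")
for c in ma: 
  v,u=np.nonzero(ma[c]); print(c,len(u),u.min(),u.max(),v.min(),v.max(),fit({c:ma[c]},"epoxy_bottle",(*b,0),.006))
E
```

```text
[ 0.5392 -0.1993  0.2101]
(np.float64(0.5401212688937469), np.float64(-0.19922572934219995), 0.141, 1.078) n=2
  x1 [[-0.01,0.01,0.69],[-0.0,-0.02,0.02],0.0]
  x1 [[-0.01,0.0,0.69],[-0.0,-0.02,0.02],0.0]
sanding_block side (array([ 0.3357, -0.375 , -1.9506]), np.float64(0.04430349789369059))
tape_measure top (array([ 0.3654, -0.2943, -1.9245]), np.float64(0.6287603734439834))
tape_measure side (array([ 0.3662, -0.2931, -1.9572]), np.float64(0.20039920159680635))
top 235 285 304 166 183 (array([ 0.5377, -0.1983,  0.0528]), np.float64(0.5357451537226818))
side 736 277 300 179 221 (array([ 0.5398, -0.2012,  0.0779]), np.float64(0.18661313767564203))
```

Call:
send_rows:
  steps:
    - [[-0.02,0,0.6],[0,0,0],0]
    - [[0,0,0.5],[0,0,0],0]
    - [[0,0,0.2],[0,0,0],0]
    - [[0,0,0],[0,0,0],0]
    - [[0,0,0],[0,0,0],1]
    - [[0,0,0],[0,0,0],1]
    - [[0,0,0],[0,0,0],1]
    - [[0,0,0],[0,0,0],1]
    - [[0,0,0],[0,0,0],1]
    - [[0,0,0],[0,0,0],1]
    - [[0,0,0],[0,0,0],1]
    - [[0,0,0],[0,0,0],1]

```text
t: 16.4
eef_pos: [0.542, -0.2011, 0.1493]
ee_rot: [0.762, 3.045, -0.0]
wrist_force: [0.3, 0.4, 5.5]
grip_width: 0.0284
grasp_force: 59.4
```

```bash
python3 - <<'E'
from h import *
p,R=pose();print(p)
m=onm(.02,.095)
plan([(p[0],p[1],.19,1.078),(*m,.19,1.078)],1,mx=30)
E
```

```text
[ 0.542  -0.2011  0.1493]
(np.float64(0.5420475869799743), np.float64(-0.20109586838700994), 0.19, 1.078) n=2
  x1 [[-0.0,0.0,-0.41],[0.0,0.01,0.01],1]
  x1 [[-0.0,0.0,-0.4],[0.0,0.01,0.01],1]
(np.float64(0.4216366932191864), np.float64(-0.21925651345586578), 0.19, 1.078) n=5
  x4 [[0.39,-0.29,-0.0],[0.0,0.0,0.0],1]
  x1 [[0.39,-0.3,-0.01],[0.0,0.0,0.0],1]
```

Call:
send_rows:
  steps:
    - [[0,0,-0.3],[0,0,0],1]
    - [[0,0,-0.4],[0,0,0],1]
    - [[0,0,-0.2],[0,0,0],1]
    - [[0.39,-0.29,0],[0,0,0],1]
    - [[0.39,-0.29,0],[0,0,0],1]
    - [[0.39,-0.29,0],[0,0,0],1]
    - [[0.39,-0.29,0],[0,0,0],1]
    - [[0.39,-0.29,0],[0,0,0],1]
    - [[0,0,0.3],[0,0,0],1]
    - [[0,0,0.3],[0,0,0],1]
    - [[0,0,0],[0,0,0],1]
    - [[0,0,0],[0,0,0],1]

```text
t: 17.6
eef_pos: [0.4205, -0.2186, 0.1627]
ee_rot: [-0.763, -3.047, -0.0]
wrist_force: [-1.1, 0.4, -1.8]
grip_width: 0.0285
grasp_force: 59.9
```

```bash
python3 - <<'E'
from h import *
p,R=pose();print(p,R[:,2])
m=onm(.02,.095);plan([(*m,.1463,1.078)],1)
E
```

```text
[ 0.4205 -0.2186  0.1627] [-0.0009  0.0005 -1.    ]
(np.float64(0.4216366932191864), np.float64(-0.21925651345586578), 0.1463, 1.078) n=1
  x1 [[-0.03,-0.0,0.33],[0.0,-0.01,0.02],1]
```

Call:
send_rows:
  steps:
    - [[0,0,0.2],[0,0,0],1]
    - [[0,0,0.1],[0,0,0],1]
    - [[0,0,0.05],[0,0,0],1]
    - [[0,0,0],[0,0,0],1]
    - [[0,0,0],[0,0,0],0.3]
    - [[0,0,0],[0,0,0],0.3]
    - [[0,0,0],[0,0,0],0.3]
    - [[0,0,0],[0,0,0],0.3]
    - [[0,0,-0.3],[0,0,0],0.3]
    - [[0,0,-0.6],[0,0,0],0]
    - [[0,0,-0.6],[0,0,0],0]
    - [[0,0,-0.2],[0,0,0],0]

```text
t: 18.8
eef_pos: [0.4225, -0.2198, 0.2337]
ee_rot: [0.762, 3.042, -0.003]
wrist_force: [0.4, -0.5, 0.7]
grip_width: 0.0854
grasp_force: 0.0
```

```bash
python3 - <<'E'
from h import *
p,R=pose();print(p)
plan([(*BO,.21,1.078),(*BO,.08,1.078)],0.)
E
```

```text
[ 0.4225 -0.2198  0.2337]
(np.float64(0.5528), np.float64(-0.2855), 0.21, 1.078) n=4
  x3 [[-0.73,0.02,0.12],[-0.0,0.01,0.01],0.0]
  x1 [[-0.73,0.01,0.13],[-0.0,0.01,0.01],0.0]
(np.float64(0.5528), np.float64(-0.2855), 0.08, 1.078) n=4
  x3 [[0.0,0.0,0.65],[-0.0,0.0,-0.0],0.0]
  x1 [[0.01,0.0,0.65],[-0.0,0.0,-0.0],0.0]
```

Call:
send_rows:
  steps:
    - [[-0.73,0.02,0],[0,0,0],0]
    - [[-0.73,0.02,0.1],[0,0,0],0]
    - [[-0.73,0.02,0.3],[0,0,0],0]
    - [[-0.73,0.01,0.5],[0,0,0],0]
    - [[0,0,0.6],[0,0,0],0]
    - [[0,0,0.7],[0,0,0],0]
    - [[0,0,0.6],[0,0,0],0]
    - [[0,0,0.28],[0,0,0],0]
    - [[0,0,0],[0,0,0],0]
    - [[0,0,0],[0,0,0],0]

```text
t: 19.8
eef_pos: [0.5517, -0.2848, 0.0769]
ee_rot: [0.763, 3.047, -0.0]
wrist_force: [0.5, -0.0, 0.5]
grip_width: 0.0856
grasp_force: 0.0
```

```bash
python3 - <<'E'
from h import *
p,R=pose();print(p)
plan([(*BO,.026,1.078)],0.)
t=[]
im=capture("side"); capture("top"); u,v=proj("side",[*BO,.05])[0].astype(int); u=u-60;v=v+10
cv2.imwrite("pics/s5.png",cv2.resize(im[v-75:v+75,u-100:u+100],(800,600),interpolation=cv2.INTER_CUBIC))
ma=masks("template"); print({c:fit({c:m},"template",(*BO,BA),.006) for c,m in ma.items()})
E
```

```text
[ 0.5517 -0.2848  0.0769]
(np.float64(0.5528), np.float64(-0.2855), 0.026, 1.078) n=2
  x1 [[-0.01,-0.0,0.51],[-0.0,0.0,0.01],0.0]
  x1 [[-0.02,-0.0,0.51],[-0.0,0.0,0.01],0.0]
{'side': (array([ 0.5527, -0.285 , -0.507 ]), np.float64(0.28463566099271764))}
```

View pics/s5.png

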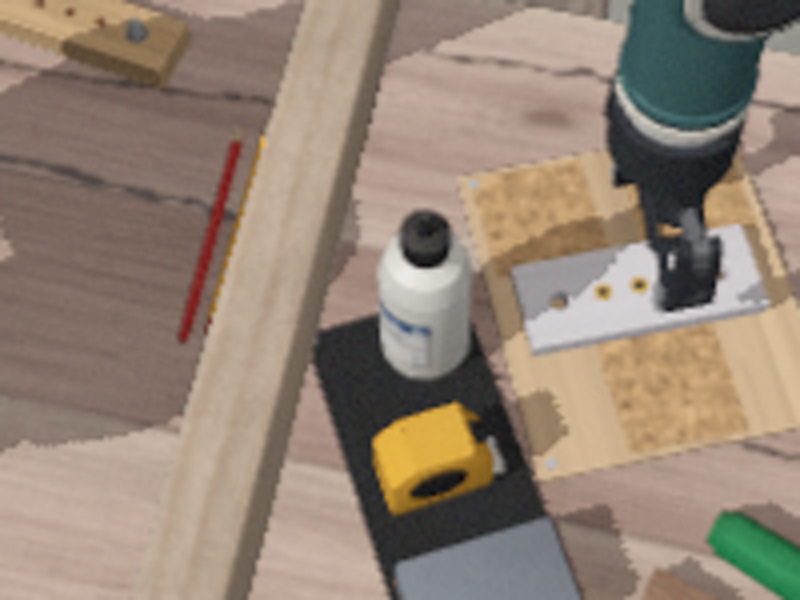

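Call:
send_rows:
  steps:
    - [[-0.02,0,0.5],[0,0,0],0]
    - [[-0.02,0,0.4],[0,0,0],0]
    - [[0,0,0.14],[0,0,0],0]
    - [[0,0,0],[0,0,0],0]
    - [[0,0,0],[0,0,0],0]

```text
t: 20.5
eef_pos: [0.5538, -0.2859, 0.0254]
ee_rot: [0.762, 3.046, -0.001]
wrist_force: [-0.1, -0.2, -0.3]
grip_width: 0.0852
grasp_force: 0.0
```

Call:
send_rows:
  steps:
    - [[0,0,0.1],[0,0,0],0]
    - [[0,0,0],[0,0,0],0]
    - [[0,0,0],[0,0,0],1]
    - [[0,0,0],[0,0,0],1]
    - [[0,0,0],[0,0,0],1]
    - [[0,0,0],[0,0,0],1]
    - [[0,0,0],[0,0,0],1]
    - [[0,0,0],[0,0,0],1]

```text
t: 21.3
eef_pos: [0.5538, -0.2858, 0.0202]
ee_rot: [0.762, 3.046, -0.001]
wrist_force: [-0.6, 0.0, 6.0]
grip_width: 0.0602
grasp_force: 65.4
```

```bash
python3 - <<'E'
from h import *
p,R=pose();print(p)
plan([(p[0],p[1],.22,1.078),(.42,.0,.22,.8),(.3915,.1455,.2,.467),(.3915,.1455,.12,.467)],1,mx=38,mt=4)
E
```

```text
[ 0.5538 -0.2858  0.0202]
(np.float64(0.5537569283855743), np.float64(-0.2858486607220226), 0.22, 1.078) n=6
  x2 [[-0.0,-0.0,-0.67],[-0.0,0.0,0.0],1]
  x1 [[-0.0,-0.0,-0.66],[-0.0,0.0,0.0],1]
  x1 [[-0.0,-0.0,-0.67],[-0.0,0.0,0.0],1]
  x1 [[-0.0,-0.0,-0.66],[-0.0,0.0,0.0],1]
  x1 [[-0.01,-0.0,-0.67],[-0.0,0.0,0.0],1]
(0.42, 0.0, 0.22, 0.8) n=9
  x1 [[0.56,0.42,-0.0],[0.0,0.0,0.3],1]
  x1 [[0.57,0.4,-0.0],[0.0,0.0,0.3],1]
  x1 [[0.59,0.38,-0.0],[0.0,0.0,0.3],1]
  x1 [[0.6,0.37,-0.0],[0.0,0.0,0.3],1]
  x1 [[0.61,0.35,-0.0],[0.0,0.0,0.3],1]
  x1 [[0.62,0.33,-0.0],[0.0,0.0,0.3],1]
  x1 [[0.63,0.31,-0.0],[0.0,0.0,0.3],1]
  x1 [[0.64,0.28,-0.0],[0.0,0.0,0.3],1]
  x1 [[0.65,0.27,-0.0],[0.0,0.0,0.3],1]
(0.3915, 0.1455, 0.2, 0.467) n=5
  x1 [[0.49,0.34,0.08],[0.0,0.0,0.63],1]
  x1 [[0.51,0.3,0.08],[0.0,0.0,0.63],1]
  x1 [[0.53,0.27,0.08],[0.0,0.0,0.63],1]
  x1 [[0.54,0.23,0.08],[0.0,0.0,0.63],1]
  x1 [[0.56,0.2,0.07],[0.0,0.0,0.63],1]
(0.3915, 0.1455, 0.12, 0.467) n=3
  x1 [[0.0,-0.0,0.53],[0.0,0.0,0.0],1]
  x1 [[0.0,-0.0,0.54],[0.0,0.0,0.0],1]
  x1 [[0.0,-0.0,0.53],[0.0,0.0,0.0],1]
```

Call:
send_rows:
  steps:
    - [[0,0,-0.4],[0,0,0],1]
    - [[0,0,-0.7],[0,0,0],1]
    - [[0,0,-0.8],[0,0,0],1]
    - [[0,0,-0.8],[0,0,0],1]
    - [[0,0,-0.8],[0,0,0],1]
    - [[0,0,-0.5],[0,0,0],1]
    - [[0.56,0.42,0],[0,0,0.3],1]
    - [[0.57,0.4,0],[0,0,0.3],1]
    - [[0.59,0.38,0],[0,0,0.3],1]
    - [[0.6,0.37,0],[0,0,0.3],1]
    - [[0.61,0.35,0],[0,0,0.3],1]
    - [[0.62,0.33,0],[0,0,0.3],1]

```text
t: 22.5
eef_pos: [0.4625, -0.0935, 0.2182]
ee_rot: [-1.048, -2.96, 0.0]
wrist_force: [0.4, 0.1, -1.7]
grip_width: 0.0597
grasp_force: 65.3
```

Call:
send_rows:
  steps:
    - [[0.63,0.31,0],[0,0,0.3],1]
    - [[0.64,0.28,0],[0,0,0.3],1]
    - [[0.65,0.27,0],[0,0,0.3],1]
    - [[0.49,0.34,0.08],[0,0,0.63],1]
    - [[0.51,0.3,0.08],[0,0,0.63],1]
    - [[0.53,0.27,0.08],[0,0,0.63],1]
    - [[0.54,0.23,0.08],[0,0,0.63],1]
    - [[0.56,0.2,0.08],[0,0,0.63],1]
    - [[0,0,0.5],[0,0,0],1]
    - [[0,0,0.5],[0,0,0],1]
    - [[0,0,0.5],[0,0,0],1]
    - [[0,0,0],[0,0,0],1]

```text
t: 23.7
eef_pos: [0.3865, 0.1448, 0.1201]
ee_rot: [-1.642, -2.671, 0.011]
wrist_force: [-1.1, -0.1, -2.3]
grip_width: 0.0602
grasp_force: 65.6
```

Call:
send_rows:
  steps:
    - [[0,0,0],[0,0,0],1]

```text
t: 23.8
eef_pos: [0.3898, 0.1456, 0.1237]
ee_rot: [-1.645, -2.674, 0.003]
wrist_force: [-0.2, 0.5, -1.8]
grip_width: 0.06
grasp_force: 65.6
```

```bash
python3 - <<'E'
from h import *
p,R=pose();print(p,R[:,1],R[:,2]); t=[]
for c in("top","side"):
    im=capture(c); u,v=np.round(proj(c,[.3915,.1455,.06])[0]).astype(int); print(c,u,v)
    cv2.imwrite(f"pics/f6_{c}.png",im)
    t.append(cv2.resize(im[v-40:v+40,u-50:u+50],(500,400) if 0 else (400,320),interpolation=cv2.INTER_CUBIC))
cv2.imwrite("pics/c6.png",np.hstack(t))
E
```

```text
[0.3898 0.1456 0.1237] [ 0.8926  0.4508 -0.0023] [-0.0023 -0.0007 -1.    ]
top 171 232
side 168 155
```

View pics/c6.png

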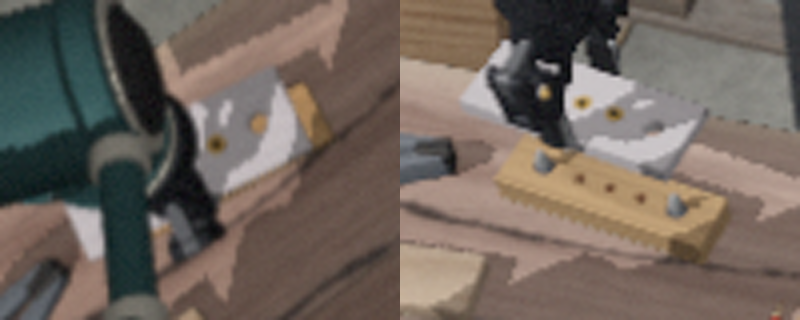

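```bash
python3 - <<'E'
from h import *
h=-.4
A=tri({"top":(157+h,241.8+h),"side":(154.1+h,154.7+h)});B=tri({"top":(191.2+h,223.8+h),"side":(187.2+h,165.9+h)})
print("pins",A,B,np.linalg.norm(A-B),"mid",(A+B)/2,"ang",np.arctan2(*(B-A)[1::-1]))
H=tri({"top":(185.5+h,222.75+h),"side":(181+h,146.75+h)}); print("hole",H)
p,R=pose(); print("hole in tool",R.T@(H-p))
for n in("jig_base","template"):
  for c in("top","side"):
    o=outline_of(c,n); print(n,c,[(int(d["mask"].sum()),round(d["p"],2)) for d in o[:2]])
    if n=="template" and c=="side": np.save("tm.npy",o[0]["mask"])
    if n=="jig_base" and c=="side":
        MOD["jig_base"]=boxpts(.17,.048,.025)+[cyl(.005,.02,.037)+[s*.055,0,0] for s in(-1,1)]
        MOD["jig_base"]=MOD["jig_base"]+[cyl(.003,.03,.043)+[s*.055,0,0] for s in(-1,1)]
        print(fit({c:o[0]["mask"]},n,(.3915,.1455,-1.104),0.))
c="side";print(fit({c:np.load("tm.npy")},"template",(p[0],p[1],np.arctan2(R[1,1],R[0,1])-np.pi/2),p[2]-.0142))
E
```

```text
pins [0.3671 0.1895 0.0405] [0.417  0.0937 0.0387] 0.10806911266798436 mid [0.392  0.1416 0.0396] ang -1.090312978809401
hole [0.412  0.0933 0.1301]
hole in tool [-0.0563 -0.0055 -0.0046]
jig_base top [(181, 0.48)]
jig_base side [(909, 0.57)]
(array([ 0.3937,  0.1488, -1.104 ]), np.float64(0.12729784933317312))
template top [(720, 0.78)]
template side [(731, 0.97), (953, 0.34)]
(array([ 0.3908,  0.1486, -1.1179]), np.float64(0.3936370285236652))
```

```bash
python3 - <<'E'
from h import *
def sat(im): 
    f=im.astype(float); return (f.max(2)-f.min(2))/(f.max(2)+1)
t0={c:cv2.imread(f"pics/{c}0.png") for c in("top","side")}
res={}
for c,ps in(("top",[(156.6,241.4),(190.8,223.4)]),("side",[(153.7,154.3),(186.8,165.5)])):
    S=sat(t0[c]); L=[]
    for u,v in ps:
        u0,v0=int(round(u))-4,int(round(v))-4; s=S[v0:v0+9,u0:u0+9]; 
        w=np.clip(np.median(s)*.75-s,0,None); yy,xx=np.mgrid[0:9,0:9]
        yc,xc=(w*yy).sum()/w.sum()+v0,(w*xx).sum()/w.sum()+u0
        P=onplane(c,(xc,yc),.034); L.append(P); print(c,"pin",xc,yc,(w>0).sum(),P[:2])
    d=L[1]-L[0]; print("  mid",(L[0]+L[1])[:2]/2,np.linalg.norm(d),np.arctan2(d[1],d[0]))
t6={c:cv2.imread(f"pics/f6_{c}.png") for c in("top","side")}
for c,(u,v) in(("top",(185.1,222.3)),("side",(180.6,146.3))):
    S=sat(t6[c]);u0,v0=int(round(u))-5,int(round(v))-5
    print(c,u0,v0);print((S[v0:v0+11,u0:u0+11]*100).astype(int)); print(t6[c][v0:v0+11,u0:u0+11].mean(2).astype(int))
    print(onplane(c,(u,v),.1215))
E
```

```text
top pin 156.45438366805215 242.15212594672516 24 [0.3649 0.1917]
top pin 190.80476122584847 223.71196805868382 21 [0.416  0.0947]
  mid [0.3905 0.1432] 0.10959330358868503 -1.0860627352473615
side pin 153.31721509885858 155.28061292976943 27 [0.3663 0.1922]
side pin 186.51093257578623 166.1643140853995 26 [0.4171 0.0953]
  mid [0.3917 0.1438] 0.10936994329677324 -1.08793517663218
top 180 217
[[ 3  3  3  2  3  4  4  4  3  4  4]
 [ 3  4  3  4  3  3  3  3  2  3  4]
 [ 3  3  4  2  4  5  4  4  4  3  4]
 [ 4  3  4  3  9 24 21 12  4  3  3]
 [ 4  3  4  7 29 40 40 27  4  4  4]
 [ 3  3  3 17 41 46 46 31  4  3  4]
 [ 3  3  4 19 43 45 44 26  4  4  4]
 [ 3  4  5 12 34 42 38 16  3  3  3]
 [ 2  3  3  3 14 20 16  5  4  4  4]
 [ 2  3  3  3  4  3  4  4  4  3  4]
 [ 3  3  2  2  4  2  3  4  3  4  4]]
[[125 124 125 124 126 120 120 126 140 181 187]
 [124 125 125 121 122 123 123 127 142 187 187]
 [122 123 124 123 117 114 118 124 142 186 191]
 [127 123 119 113 105 109 112 122 144 185 192]
 [126 126 117 104 104 122 124 133 166 192 193]
 [125 124 113 104 123 128 127 137 173 194 191]
 [125 124 116 105 124 127 
[... 483 characters left out ...]
9  4  2  2  2]
 [ 3  2  3  5 16 16 10  3  2  2  2]
 [ 2  3  2  2  3  3  3  3  2  2  2]
 [ 2  3  2  2  2  2  2  2  1  1  2]
 [ 2  2  2  2  1  2  2  2  2  2  2]]
[[179 194 197 176 159 151 145 143 143 143 143]
 [155 158 157 148 144 144 143 145 144 144 146]
 [145 145 144 145 144 143 144 141 143 145 145]
 [146 145 146 144 141 140 140 141 144 142 144]
 [147 147 144 144 131 120 113 125 140 144 142]
 [145 146 138 126 115 105  95 100 136 144 144]
 [148 147 133 117 114 115 109 112 176 192 190]
 [144 145 140 136 151 153 166 186 196 199 198]
 [145 147 145 180 192 193 194 198 199 197 198]
 [193 191 191 196 198 198 199 199 199 199 199]
 [200 199 200 200 199 199 199 198 198 197 199]]
[0.4156 0.0999 0.1215]
```

```bash
python3 - <<'E'
from h import *
plan([(.3914,.1432,.066,.483)],1,mx=25)
E
```

```text
(0.3914, 0.1432, 0.066, 0.483) n=3
  x1 [[-0.02,-0.01,0.4],[0.01,0.0,-0.05],1]
  x1 [[-0.01,-0.01,0.4],[0.01,0.0,-0.05],1]
  x1 [[-0.02,-0.01,0.39],[0.01,0.0,-0.05],1]
```

Call:
send_rows:
  steps:
    - [[-0.02,0,0.4],[0,0,-0.05],1]
    - [[-0.02,0,0.4],[0,0,-0.05],1]
    - [[-0.01,0,0.38],[0,0,-0.05],1]
    - [[0,0,0],[0,0,0],1]
    - [[0,0,0],[0,0,0],1]
    - [[0,0,0],[0,0,0],1]

```text
t: 24.7
eef_pos: [0.3929, 0.144, 0.0666]
ee_rot: [1.625, 2.687, 0.003]
wrist_force: [0.3, -0.2, -1.4]
grip_width: 0.0602
grasp_force: 65.6
```

```bash
python3 - <<'E'
from h import *
o=get_obs();p,R=pose(o);print(p,np.arctan2(R[1,1],R[0,1]),R[:,2]); t=[]
for c in("top","side"):
    im=capture(c); u,v=np.round(proj(c,[.3915,.1455,.06])[0]).astype(int)
    cv2.imwrite(f"pics/f7_{c}.png",im)
    t.append(cv2.resize(im[v-30:v+30,u-40:u+40],(400,300),interpolation=cv2.INTER_CUBIC))
    print(c,u-40,v-30,proj(c,[[.4167,.0948,.06],[.3657,.192,.06]]))
cv2.imwrite("pics/c7.png",np.hstack(t))
o=get_obs();p,R=pose(o);print(p)
E
```

```text
[0.3929 0.144  0.0666] 0.4832226597996842 [ 0.0022  0.0007 -1.    ]
top 131 202 [[189.2213 222.6996]
 [153.9295 241.5591]]
side 128 125 [[185.24   160.8957]
 [151.3396 149.883 ]]
[0.393  0.144  0.0666]
```

View pics/c7.png

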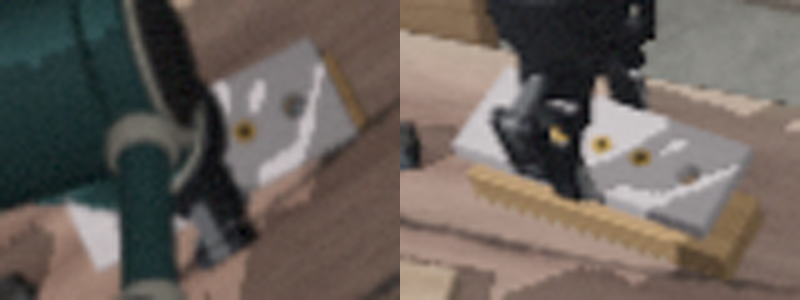

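```bash
python3 - <<'E'
from h import *
print(onplane("top",(189.2,222.4),.0644),onplane("side",(185.2,159.4),.0644))
for c,(u,v) in(("top",(189.2,222.4)),("side",(185.2,159.4))):
    im=cv2.imread(f"pics/f7_{c}.png");u0,v0=int(round(u))-5,int(round(v))-5
    print(c,u0,v0);print(im[v0:v0+11,u0:u0+11].mean(2).astype(int))
E
```

```text
[0.4172 0.0941 0.0644] [0.4182 0.0961 0.0644]
top 184 217
[[124 128 125 126 126 126 125 126 126 142 176]
 [131 126 126 123 125 125 125 127 127 142 174]
 [135 124 127 123 125 125 124 123 126 146 175]
 [136 127 126 121 114 108 110 121 137 170 175]
 [134 125 126 111  94  84  86  99 134 179 154]
 [133 124 124 103  82  70  78  88 132 178 138]
 [126 128 122 101  79  75  88 106 155 177 137]
 [127 127 124 111  83  71  85 115 173 177 133]
 [126 128 125 123 106  93 110 153 186 179 135]
 [129 128 129 127 124 121 138 181 192 181 134]
 [130 128 129 129 128 128 143 188 192 179 134]]
side 180 154
[[145 180 198 200 175 153 148 147 146 145 146]
 [183 174 162 160 150 144 147 148 147 146 145]
 [157 150 148 144 146 146 145 146 144 146 146]
 [149 149 148 146 144 137 139 144 146 144 144]
 [148 147 146 143 134 119 109 122 141 146 146]
 [148 149 145 130 120 109  96 102 136 146 145]
 [148 149 144 126 111 108 101 114 177 194 193]
 [147 148 149 141 122 115 145 182 200 201 178]
 [148 146 147 182 192 191 193 199 179 163 154]
 [165 183 196 198 199 176 162 162 152 146 148]
 [194 197 178 162 164 152 147 147 145 147 146]]
```

Call:
send_rows:
  steps:
    - [[0,-0.02,0.1],[0,0,0],1]
    - [[0,0,0.15],[0,0,0],1]
    - [[0,0,0.1],[0,0,0],1]
    - [[0,0,0],[0,0,0],1]

```text
t: 25.2
eef_pos: [0.3922, 0.144, 0.0474]
ee_rot: [1.624, 2.687, 0.005]
wrist_force: [4.6, 4.5, -4.4]
grip_width: 0.0596
grasp_force: 65.4
```

Call:
send_rows:
  steps:
    - [[0,0,0.1],[0,0,0],1]
    - [[0,0,0.1],[0,0,0],1]
    - [[0,0,0],[0,0,0],1]

```text
t: 25.5
eef_pos: [0.3926, 0.144, 0.0391]
ee_rot: [1.624, 2.688, 0.003]
wrist_force: [-0.8, 3.7, 10.8]
grip_width: 0.0597
grasp_force: 67.1
```

Call:
send_rows:
  steps:
    - [[0,0,0.06],[0,0,0],1]
    - [[0,0,0],[0,0,0],1]
    - [[0,0,0],[0,0,0],1]

```text
t: 25.8
eef_pos: [0.3928, 0.1441, 0.039]
ee_rot: [1.624, 2.688, 0.002]
wrist_force: [-11.0, 0.7, 40.8]
grip_width: 0.0596
grasp_force: 70.3
```

Call:
send_rows:
  steps:
    - [[0,0,-0.08],[0,0,0],1]
    - [[0,0,0],[0,0,0],0]
    - [[0,0,0],[0,0,0],0]
    - [[0,0,0],[0,0,0],0]
    - [[0,0,0],[0,0,0],0]
    - [[0,0,-0.4],[0,0,0],0]
    - [[0,0,-0.8],[0,0,0],0]
    - [[0,0,-0.8],[0,0,0],0]
    - [[0,0,-0.8],[0,0,0],0]
    - [[0,0,-0.8],[0,0,0],0]
    - [[0,0,0],[0,0,0],0]

```text
t: 26.9
eef_pos: [0.3946, 0.1442, 0.2248]
ee_rot: [1.622, 2.682, 0.013]
wrist_force: [0.9, -0.5, 1.1]
grip_width: 0.0855
grasp_force: 0.0
```

```bash
python3 - <<'E'
from h import *
p,R=pose();print(p)
m=onm(.02,.095)
plan([(.42,0,.225,.8),(*m,.225,1.078)],0,mx=40,mt=4.5)
E
```

```text
[0.3946 0.1442 0.2248]
(0.42, 0, 0.225, 0.8) n=5
  x1 [[-0.56,-0.18,-0.0],[0.02,0.01,-0.61],0]
  x1 [[-0.54,-0.21,-0.0],[0.02,0.01,-0.61],0]
  x1 [[-0.53,-0.25,-0.0],[0.02,0.01,-0.61],0]
  x1 [[-0.52,-0.28,-0.0],[0.02,0.01,-0.61],0]
  x1 [[-0.49,-0.31,-0.01],[0.02,0.01,-0.61],0]
(np.float64(0.4216366932191864), np.float64(-0.21925651345586578), 0.225, 1.078) n=6
  x1 [[-0.51,-0.52,-0.0],[0.0,-0.0,-0.44],0]
  x1 [[-0.49,-0.55,-0.0],[0.0,-0.0,-0.44],0]
  x1 [[-0.46,-0.57,-0.0],[0.0,-0.0,-0.44],0]
  x1 [[-0.44,-0.59,-0.0],[0.0,-0.0,-0.44],0]
  x1 [[-0.41,-0.6,-0.0],[0.0,-0.0,-0.44],0]
  x1 [[-0.37,-0.63,-0.0],[0.0,-0.0,-0.44],0]
```

Call:
send_rows:
  steps:
    - [[-0.56,-0.18,0],[0,0,-0.61],0]
    - [[-0.54,-0.21,0],[0,0,-0.61],0]
    - [[-0.53,-0.25,0],[0,0,-0.61],0]
    - [[-0.52,-0.28,0],[0,0,-0.61],0]
    - [[-0.49,-0.31,0],[0,0,-0.61],0]
    - [[-0.51,-0.52,0],[0,0,-0.44],0]
    - [[-0.49,-0.55,0],[0,0,-0.44],0]
    - [[-0.46,-0.57,0],[0,0,-0.44],0]
    - [[-0.44,-0.59,0],[0,0,-0.44],0]
    - [[-0.41,-0.6,0],[0,0,-0.44],0]
    - [[-0.37,-0.63,0],[0,0,-0.44],0]
    - [[0,0,0],[0,0,0],0]

```text
t: 28.1
eef_pos: [0.4171, -0.2237, 0.2177]
ee_rot: [-0.769, -3.045, 0.002]
wrist_force: [-0.2, 0.4, 0.6]
grip_width: 0.0855
grasp_force: 0.0
```

Call:
send_rows:
  steps:
    - [[0,0,0],[0,0,0],0]

```text
t: 28.2
eef_pos: [0.4169, -0.2205, 0.2174]
ee_rot: [-0.768, -3.044, -0.002]
wrist_force: [0.1, -0.6, -0.2]
grip_width: 0.0854
grasp_force: 0.0
```

```bash
python3 - <<'E'
from h import *
p,R=pose();print(p)
m=onm(.02,.095)
plan([(*m,.147,1.078)],0)
t=[]
for c in("top","side"):
    im=capture(c); u,v=np.round(proj(c,[.3915,.1435,.03])[0]).astype(int)
    t.append(cv2.resize(im[v-30:v+30,u-40:u+40],(400,300),interpolation=cv2.INTER_CUBIC))
cv2.imwrite("pics/c8.png",np.hstack(t))
ma=masks("template"); print({c:fit({c:k},"template",(.391,.1435,-1.088,.025)) for c,k in ma.items()},fit(ma,"template",(.391,.1435,-1.088,.025)))
for n,x in(("epoxy_bottle",(*m,0)),("tape_measure",(*onm(0,.005),MA-1.57)),("sanding_block",(*onm(0,-.08),MA-1.57))):
  ma=masks(n)
  for c in ma: print(n,c,fit({c:ma[c]},n,x,.003))
E
```

```text
[ 0.4169 -0.2205  0.2174]
(np.float64(0.4216366932191864), np.float64(-0.21925651345586578), 0.147, 1.078) n=2
  x1 [[-0.04,0.03,0.7],[0.0,-0.01,-0.01],0]
  x1 [[-0.04,0.04,0.71],[0.0,-0.01,-0.01],0]
{'top': (array([ 0.3917,  0.1423, -1.089 ,  0.0281]), np.float64(0.04347412932959571)), 'side': (array([ 0.393 ,  0.1481, -1.0967,  0.023 ]), np.float64(0.07525635826429522))} (array([ 0.3915,  0.1426, -1.0902,  0.0296]), np.float64(0.1285236887614667))
epoxy_bottle top (array([ 0.3964, -0.2011,  0.087 ]), np.float64(0.8036674479525714))
epoxy_bottle side (array([ 0.4168, -0.2227,  0.097 ]), np.float64(0.23264127595215178))
tape_measure top (array([ 0.3664, -0.2951, -2.0037]), np.float64(0.2810550935550935))
tape_measure side (array([ 0.3646, -0.2909, -1.9751]), np.float64(0.21798256139508843))
sanding_block top (array([ 0.3359, -0.3762, -2.008 ]), np.float64(0.6841174389812522))
sanding_block side (array([ 0.336 , -0.3748, -1.9629]), np.float64(0.07135321760813274))
```

View pics/c8.png

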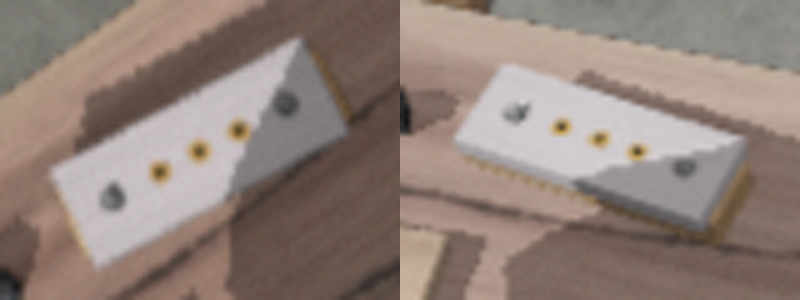

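Call:
send_rows:
  steps:
    - [[-0.08,0.07,0.3],[0,0,0],0]
    - [[0,0,0.6],[0,0,0],0]
    - [[0,0,0.4],[0,0,0],0]
    - [[0,0,0.06],[0,0,0],0]
    - [[0,0,0],[0,0,0],1]
    - [[0,0,0],[0,0,0],1]
    - [[0,0,0],[0,0,0],1]
    - [[0,0,0],[0,0,0],1]
    - [[0,0,0],[0,0,0],1]
    - [[0,0,0],[0,0,0],1]
    - [[0,0,0],[0,0,0],1]
    - [[0,0,0],[0,0,0],1]

```text
t: 29.9
eef_pos: [0.4241, -0.2196, 0.1525]
ee_rot: [0.764, 3.044, -0.001]
wrist_force: [-0.1, 1.0, 6.1]
grip_width: 0.0274
grasp_force: 58.9
```

```bash
python3 - <<'E'
from h import *
p,R=pose();print(p,R[:,2])
capture("side");capture("top")
for c in("top","side"):
  o=outline_of(c,"setup_board"); print(c,[(int(d["mask"].sum()),d["p"]) for d in o],pinpoint(c,"setup_board")[:1])
  if o: print(fit({c:o[0]["mask"]},"setup_board",(*BO,BA),0.))
b=onb(-.052,.07)
plan([(p[0],p[1],.2,1.078),(*b,.2,1.078)],1,mx=30)
E
```

```text
[ 0.4241 -0.2196  0.1525] [ 0.0028 -0.0013 -1.    ]
top [(2314, 0.63)] [{'at': [0.5543, -0.2827, 0.0011], 'p': 0.56}]
(array([ 0.5572, -0.2876, -0.4963]), np.float64(0.5424442349984291))
side [(5652, 0.95)] [{'at': [0.5555, -0.2863, 0.0021], 'p': 0.55}]
(array([ 0.5555, -0.2854, -0.4987]), np.float64(0.03310931755576274))
(np.float64(0.42409501957205215), np.float64(-0.21963230132857042), 0.2, 1.078) n=2
  x1 [[-0.0,0.0,-0.48],[0.0,0.01,0.01],1]
  x1 [[-0.0,0.0,-0.47],[0.0,0.01,0.01],1]
(np.float64(0.5401212688937469), np.float64(-0.19922572934219995), 0.2, 1.078) n=4
  x1 [[-0.46,0.36,0.0],[0.0,0.0,-0.0],1]
  x1 [[-0.46,0.37,0.0],[0.0,0.0,-0.0],1]
  x1 [[-0.47,0.36,0.0],[0.0,0.0,-0.0],1]
  x1 [[-0.46,0.37,0.0],[0.0,0.0,-0.0],1]
```

```bash
sed -i 's/^BO=.*/BO=np.array([.5548,-.2856]);BA=-.4965/' h.py; python3 - <<'E'
from h import *
p,R=pose()
print(onb(-.052,.07),onb(0,-.07),onb(.052,.07))
plan([(.543,-.200,.2,1.074)],1,mx=30,start=(np.array([p[0],p[1],.2]),R))
E
```

```text
[ 0.5424 -0.1993] [ 0.5215 -0.3471] [ 0.6339 -0.2488]
(0.543, -0.2, 0.2, 1.074) n=5
  x1 [[-0.38,0.29,0.0],[0.0,0.01,0.01],1]
  x1 [[-0.38,0.3,0.0],[0.0,0.01,0.01],1]
  x1 [[-0.38,0.29,0.0],[0.0,0.01,0.01],1]
  x1 [[-0.38,0.3,0.0],[0.0,0.01,0.01],1]
  x1 [[-0.39,0.29,0.0],[0.0,0.01,0.01],1]
```

Call:
send_rows:
  steps:
    - [[0,0,-0.3],[0,0,0],1]
    - [[0,0,-0.4],[0,0,0],1]
    - [[0,0,-0.3],[0,0,0],1]
    - [[-0.38,0.29,0],[0,0,0],1]
    - [[-0.38,0.3,0],[0,0,0],1]
    - [[-0.38,0.29,0],[0,0,0],1]
    - [[-0.38,0.3,0],[0,0,0],1]
    - [[-0.38,0.29,0],[0,0,0],1]
    - [[0,0,0.3],[0,0,0],1]
    - [[0,0,0.2],[0,0,0],1]
    - [[0,0,0],[0,0,0],1]
    - [[0,0,0],[0,0,0],1]

```text
t: 31.4
eef_pos: [0.5397, -0.199, 0.1746]
ee_rot: [-0.765, -3.044, -0.0]
wrist_force: [-0.4, -0.0, -2.4]
grip_width: 0.0277
grasp_force: 59.6
```

Call:
send_rows:
  steps:
    - [[-0.07,0.01,0.2],[0,0,0],1]
    - [[0,0,0.1],[0,0,0],1]
    - [[0,0,0.08],[0,0,0],1]
    - [[0,0,0],[0,0,0],1]
    - [[0,0,0],[0,0,0],1]

```text
t: 31.9
eef_pos: [0.5446, -0.2004, 0.1568]
ee_rot: [-0.764, -3.047, 0.0]
wrist_force: [-0.8, -0.1, -2.8]
grip_width: 0.0273
grasp_force: 59.6
```

Release, lift, and go to the tape.

Call:
send_rows:
  steps:
    - [[0,0,0.04],[0,0,0],1]
    - [[0,0,0],[0,0,0],1]
    - [[0,0,0],[0,0,0],0.3]
    - [[0,0,0],[0,0,0],0.3]
    - [[0,0,0],[0,0,0],0.3]
    - [[0,0,0],[0,0,0],0.3]
    - [[0,0,-0.3],[0,0,0],0.3]
    - [[0,0,-0.6],[0,0,0],0.3]
    - [[0,0,-0.5],[0,0,0],0.3]
    - [[0,0,0],[0,0,0],0.3]

```text
t: 32.9
eef_pos: [0.5476, -0.2016, 0.2309]
ee_rot: [0.762, 3.038, -0.002]
wrist_force: [0.2, 0.8, 0.8]
grip_width: 0.0603
grasp_force: 0.0
```

```bash
python3 - <<'E'
from h import *
p,R=pose();print(p)
m=(.3675,-.2943)
plan([(*m,.21,MA+np.pi/2),(*m,.1,MA+np.pi/2)],.3)
E
```

```text
[ 0.5476 -0.2016  0.2309]
(0.3675, -0.2943, 0.21, 1.1767963267948964) n=6
  x1 [[0.38,-0.56,0.07],[0.0,0.02,-0.16],0.3]
  x1 [[0.39,-0.55,0.07],[0.0,0.02,-0.16],0.3]
  x1 [[0.4,-0.54,0.06],[0.0,0.02,-0.16],0.3]
  x1 [[0.41,-0.54,0.07],[0.0,0.02,-0.16],0.3]
  x1 [[0.42,-0.53,0.07],[0.0,0.02,-0.16],0.3]
  x1 [[0.44,-0.51,0.07],[0.0,0.02,-0.16],0.3]
(0.3675, -0.2943, 0.1, 1.1767963267948964) n=3
  x2 [[-0.0,-0.0,0.73],[0.0,-0.01,0.01],0.3]
  x1 [[-0.01,-0.01,0.74],[0.0,-0.01,0.01],0.3]
```

Call:
send_rows:
  steps:
    - [[0.38,-0.56,0],[0,0,-0.16],0.3]
    - [[0.39,-0.55,0],[0,0,-0.16],0.3]
    - [[0.4,-0.54,0.1],[0,0,-0.16],0.3]
    - [[0.41,-0.54,0.1],[0,0,-0.16],0.3]
    - [[0.42,-0.53,0.1],[0,0,-0.16],0.3]
    - [[0.43,-0.51,0.1],[0,0,-0.16],0.3]
    - [[0,0,0.6],[0,0,0],0.3]
    - [[0,0,0.7],[0,0,0],0.3]
    - [[0,0,0.6],[0,0,0],0.3]
    - [[0,0,0],[0,0,0],0.3]
    - [[0,0,0],[0,0,0],0.3]

```text
t: 34.0
eef_pos: [0.3646, -0.2928, 0.1098]
ee_rot: [-0.61, -3.08, -0.001]
wrist_force: [-0.9, -0.2, 0.3]
grip_width: 0.0599
grasp_force: 0.0
```

```bash
python3 - <<'E'
from h import *
p,R=pose();print(p)
plan([(.3675,-.2943,.049,MA+np.pi/2)],.3)
capture("top");capture("side")
for n,x in(("epoxy_bottle",(*onb(-.052,.07),0)),):
  ma=masks(n)
  for c in ma: print(n,c,fit({c:ma[c]},n,x,.006))
print(onb(-.052,.07))
E
```

```text
[ 0.3646 -0.2928  0.1098]
(0.3675, -0.2943, 0.049, 1.1767963267948964) n=2
  x1 [[-0.03,-0.0,0.61],[0.0,-0.01,0.01],0.3]
  x1 [[-0.04,-0.01,0.61],[0.0,-0.01,0.01],0.3]
epoxy_bottle top (array([ 0.5389, -0.1977,  0.0219]), np.float64(0.14651563654272348))
epoxy_bottle side (array([ 0.5405, -0.2019,  0.0495]), np.float64(0.5247888104140701))
[ 0.5424 -0.1993]
```

Call:
send_rows:
  steps:
    - [[-0.07,0,0.5],[0,0,0],0.3]
    - [[0,0,0.5],[0,0,0],0.3]
    - [[0,0,0.2],[0,0,0],0.3]
    - [[0,0,0],[0,0,0],0.3]
    - [[0,0,0],[0,0,0],1]
    - [[0,0,0],[0,0,0],1]
    - [[0,0,0],[0,0,0],1]
    - [[0,0,0],[0,0,0],1]
    - [[0,0,0],[0,0,0],1]
    - [[0,0,0],[0,0,0],1]

```text
t: 35.2
eef_pos: [0.3695, -0.2955, 0.0514]
ee_rot: [0.61, 3.079, -0.003]
wrist_force: [0.1, 0.6, 6.4]
grip_width: 0.035
grasp_force: 61.3
```

```bash
python3 - <<'E'
from h import *
p,R=pose();print(p)
m=onb(0,-.07)
print(m);plan([(*m,.12,1.074)],1,mx=35,start=(np.array([p[0]-.001,p[1],.12]),R))
E
```

```text
[ 0.3695 -0.2955  0.0514]
[ 0.5215 -0.3471]
(np.float64(0.5214554251398849), np.float64(-0.34714786208633236), 0.12, 1.074) n=5
  x1 [[-0.64,0.04,0.0],[-0.0,0.01,0.2],1]
  x1 [[-0.64,0.06,0.0],[-0.0,0.01,0.2],1]
  x1 [[-0.64,0.07,0.0],[-0.0,0.01,0.2],1]
  x1 [[-0.65,0.08,0.0],[-0.0,0.01,0.2],1]
  x1 [[-0.64,0.1,0.0],[-0.0,0.01,0.2],1]
```

Call:
send_rows:
  steps:
    - [[0,0,-0.4],[0,0,0],1]
    - [[0,0,-0.6],[0,0,0],1]
    - [[0,0,-0.4],[0,0,0],1]
    - [[-0.65,0.04,0],[0,0,0.2],1]
    - [[-0.65,0.06,0],[0,0,0.2],1]
    - [[-0.65,0.07,0],[0,0,0.2],1]
    - [[-0.65,0.08,0],[0,0,0.2],1]
    - [[-0.64,0.1,0],[0,0,0.2],1]
    - [[0,0,0.4],[0,0,0],1]
    - [[0,0,0.5],[0,0,0],1]
    - [[0,0,0],[0,0,0],1]
    - [[0,0,0],[0,0,0],1]

```text
t: 36.4
eef_pos: [0.5216, -0.3457, 0.0738]
ee_rot: [-0.77, -3.043, -0.002]
wrist_force: [-0.2, 0.5, -1.9]
grip_width: 0.0349
grasp_force: 60.2
```

```bash
python3 - <<'E'
from h import *
p,R=pose();print(p)
plan([(.5225,-.3478,.0545,1.074)],1)
E
```

```text
[ 0.5216 -0.3457  0.0738]
(0.5225, -0.3478, 0.0545, 1.074) n=1
  x1 [[-0.04,-0.03,0.39],[0.0,-0.03,0.01],1]
```

Call:
send_rows:
  steps:
    - [[-0.04,-0.03,0.2],[0,0,0],1]
    - [[0,0,0.1],[0,0,0],1]
    - [[0,0,0.1],[0,0,0],1]
    - [[0,0,0.02],[0,0,0],1]
    - [[0,0,0],[0,0,0],1]
    - [[0,0,0],[0,0,0],0.3]
    - [[0,0,0],[0,0,0],0.3]
    - [[0,0,0],[0,0,0],0.3]
    - [[0,0,-0.2],[0,0,0],0.3]
    - [[0,0,-0.6],[0,0,0],0.3]
    - [[0,0,-0.7],[0,0,0],0.3]
    - [[0,0,0],[0,0,0],0.3]

```text
t: 37.6
eef_pos: [0.5273, -0.3513, 0.1358]
ee_rot: [0.768, 3.035, -0.007]
wrist_force: [0.3, -1.0, 0.5]
grip_width: 0.0598
grasp_force: 0.0
```

```bash
python3 - <<'E'
from h import *
p,R=pose();print(p)
m=(.3357,-.3745)
plan([(*m,.12,MA+np.pi/2),(*m,.07,MA+np.pi/2)],0)
E
```

```text
[ 0.5273 -0.3513  0.1358]
(0.3357, -0.3745, 0.12, 1.1767963267948964) n=5
  x1 [[0.63,-0.45,0.06],[-0.0,0.02,-0.19],0]
  x1 [[0.64,-0.43,0.06],[-0.0,0.02,-0.19],0]
  x1 [[0.65,-0.42,0.06],[-0.0,0.02,-0.19],0]
  x1 [[0.65,-0.41,0.06],[-0.0,0.02,-0.19],0]
  x1 [[0.67,-0.39,0.06],[-0.0,0.02,-0.19],0]
(0.3357, -0.3745, 0.07, 1.1767963267948964) n=2
  x1 [[-0.0,0.0,0.5],[-0.01,0.0,-0.01],0]
  x1 [[-0.0,-0.0,0.5],[-0.01,0.0,-0.01],0]
```

Call:
send_rows:
  steps:
    - [[0.63,-0.45,0],[0,0,-0.19],0]
    - [[0.64,-0.43,0],[0,0,-0.19],0]
    - [[0.65,-0.42,0],[0,0,-0.19],0]
    - [[0.65,-0.41,0],[0,0,-0.19],0]
    - [[0.66,-0.39,0],[0,0,-0.19],0]
    - [[0,0,0.5],[0,0,0],0]
    - [[0,0,0.5],[0,0,0],0]
    - [[0,0,0],[0,0,0],0]
    - [[0,0,0],[0,0,0],0]

```text
t: 38.5
eef_pos: [0.3321, -0.3716, 0.0787]
ee_rot: [-0.618, -3.079, -0.001]
wrist_force: [0.4, 0.3, -0.5]
grip_width: 0.0857
grasp_force: 0.0
```

```bash
python3 - <<'E'
from h import *
p,R=pose();print(p)
plan([(.3357,-.3745,.037,MA+np.pi/2)],0)
im=capture("top");im2=capture("side"); t=[]
for c,i in(("top",im),("side",im2)):
    u,v=np.round(proj(c,[*BO,.03])[0]).astype(int); t.append(cv2.resize(i[v-55:v+55,u-55:u+55],(400,400),interpolation=cv2.INTER_CUBIC))
cv2.imwrite("pics/c9.png",np.hstack(t))
for n,x in(("epoxy_bottle",(*onb(-.052,.07),0)),("tape_measure",(*onb(0,-.07),BA-1.57))):
  ma=masks(n)
  for c in ma: print(n,c,fit({c:ma[c]},n,x,.006),x)
E
```

```text
[ 0.3321 -0.3716  0.0787]
(0.3357, -0.3745, 0.037, 1.1767963267948964) n=2
  x1 [[-0.04,-0.01,0.42],[0.0,-0.01,-0.01],0]
  x1 [[-0.05,-0.02,0.41],[0.0,-0.01,-0.01],0]
epoxy_bottle top (array([ 0.5397, -0.1982,  0.0789]), np.float64(0.11855225901760436)) (np.float64(0.5424233058816967), np.float64(-0.19928188230329652), 0)
epoxy_bottle side (array([ 0.5468, -0.1941, -0.0072]), np.float64(0.867685892981237)) (np.float64(0.5424233058816967), np.float64(-0.19928188230329652), 0)
tape_measure top (array([ 0.5147, -0.3437, -2.1831]), np.float64(0.3077761133051886)) (np.float64(0.5214554251398849), np.float64(-0.34714786208633236), -2.0665)
tape_measure side (array([ 0.5221, -0.3455, -1.958 ]), np.float64(0.26307372461218614)) (np.float64(0.5214554251398849), np.float64(-0.34714786208633236), -2.0665)
```

View pics/c9.png

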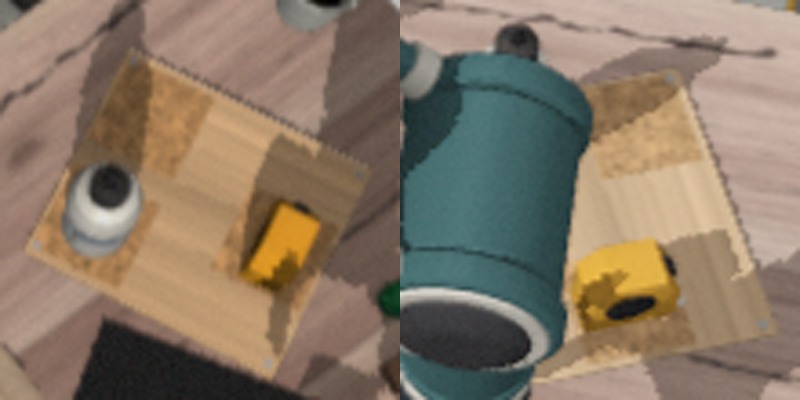

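Call:
send_rows:
  steps:
    - [[-0.08,-0.03,0.4],[0,0,0],0]
    - [[0,0,0.3],[0,0,0],0]
    - [[0,0,0.12],[0,0,0],0]
    - [[0,0,0],[0,0,0],0]
    - [[0,0,0],[0,0,0],1]
    - [[0,0,0],[0,0,0],1]
    - [[0,0,0],[0,0,0],1]
    - [[0,0,0],[0,0,0],1]
    - [[0,0,0],[0,0,0],1]
    - [[0,0,0],[0,0,0],1]

```text
t: 39.8
eef_pos: [0.3363, -0.3759, 0.0392]
ee_rot: [0.618, 3.078, -0.003]
wrist_force: [-0.8, 0.2, 6.3]
grip_width: 0.0586
grasp_force: 65.0
```

```bash
python3 - <<'E'
from h import *
p,R=pose();print(p)
m=onb(.052,.07)
print(m);plan([(.56,-.29,.14,1.1),(*m,.14,1.074)],1,mx=38,start=(np.array([p[0]-.001,p[1],.14]),R))
E
```

```text
[ 0.3363 -0.3759  0.0392]
[ 0.6339 -0.2488]
(0.56, -0.29, 0.14, 1.1) n=7
  x1 [[-0.5,0.47,0.0],[-0.0,0.0,0.1],1]
  x1 [[-0.49,0.48,0.0],[-0.0,0.0,0.1],1]
  x1 [[-0.49,0.49,0.0],[-0.0,0.0,0.1],1]
  x2 [[-0.48,0.49,0.0],[-0.0,0.0,0.1],1]
  x1 [[-0.47,0.5,0.0],[-0.0,0.0,0.1],1]
  x1 [[-0.46,0.51,0.0],[-0.0,0.0,0.1],1]
(np.float64(0.6338658438385333), np.float64(-0.2488223935240389), 0.14, 1.074) n=3
  x1 [[-0.32,0.47,0.0],[-0.0,0.01,0.09],1]
  x2 [[-0.31,0.47,0.0],[-0.0,0.01,0.09],1]
```

```bash
python3 - <<'E'
from h import *
p,R=pose()
m=onb(.052,.07); w=onb(.055,-.01)
plan([(*w,.145,1.074),(*m,.145,1.074)],1,mx=38,start=(np.array([p[0]-.001,p[1]+.001,.145]),R))
E
```

```text
(np.float64(0.5983955238021017), np.float64(-0.32059186054528077), 0.145, 1.074) n=8
  x1 [[-0.55,0.38,0.0],[-0.0,0.0,0.12],1]
  x2 [[-0.55,0.39,0.0],[-0.0,0.0,0.12],1]
  x1 [[-0.54,0.4,0.0],[-0.0,0.0,0.12],1]
  x2 [[-0.53,0.41,0.0],[-0.0,0.0,0.12],1]
  x1 [[-0.52,0.42,0.0],[-0.0,0.0,0.12],1]
  x1 [[-0.52,0.42,0.01],[-0.0,0.0,0.12],1]
(np.float64(0.6338658438385333), np.float64(-0.2488223935240389), 0.145, 1.074) n=3
  x1 [[0.02,0.53,-0.0],[-0.0,0.01,-0.0],1]
  x1 [[0.02,0.54,-0.0],[-0.0,0.01,-0.0],1]
  x1 [[0.02,0.53,-0.0],[-0.0,0.01,-0.0],1]
```

Lift 2.1 units (105 mm) first, then across.

Call:
send_rows:
  steps:
    - [[0,0,-0.5],[0,0,0],1]
    - [[0,0,-0.8],[0,0,0],1]
    - [[0,0,-0.8],[0,0,0],1]
    - [[-0.55,0.38,0],[0,0,0.12],1]
    - [[-0.55,0.39,0],[0,0,0.12],1]
    - [[-0.55,0.39,0],[0,0,0.12],1]
    - [[-0.54,0.4,0],[0,0,0.12],1]
    - [[-0.53,0.41,0],[0,0,0.12],1]
    - [[-0.53,0.41,0],[0,0,0.12],1]
    - [[-0.52,0.42,0],[0,0,0.12],1]
    - [[-0.52,0.42,0],[0,0,0.12],1]
    - [[0,0.2,0],[0,0,0],1]

```text
t: 41.0
eef_pos: [0.6062, -0.3112, 0.1425]
ee_rot: [0.77, 3.044, 0.0]
wrist_force: [0.7, -0.6, -0.2]
grip_width: 0.0584
grasp_force: 65.1
```

Call:
send_rows:
  steps:
    - [[0.02,0.5,0],[0,0,0],1]
    - [[0.02,0.5,0],[0,0,0],1]
    - [[0.02,0.4,0.2],[0,0,0],1]
    - [[0,0,0.5],[0,0,0],1]
    - [[0,0,0.5],[0,0,0],1]
    - [[0,0,0],[0,0,0],1]
    - [[0,0,0],[0,0,0],1]
    - [[0,0,0],[0,0,0],1]

```text
t: 41.8
eef_pos: [0.6343, -0.2493, 0.0841]
ee_rot: [0.772, 3.043, -0.001]
wrist_force: [-0.3, -0.2, -1.1]
grip_width: 0.0582
grasp_force: 65.1
```

```bash
python3 - <<'E'
from h import *
p,R=pose();print(p)
plan([(.6335,-.2488,.0425,1.074)],1)
E
```

```text
[ 0.6343 -0.2493  0.0841]
(0.6335, -0.2488, 0.0425, 1.074) n=2
  x1 [[0.01,0.0,0.42],[0.0,0.01,-0.0],1]
  x1 [[0.01,0.0,0.41],[0.0,0.01,-0.0],1]
```

Call:
send_rows:
  steps:
    - [[0.01,0,0.4],[0,0,0],1]
    - [[0,0,0.3],[0,0,0],1]
    - [[0,0,0.1],[0,0,0],1]
    - [[0,0,0.05],[0,0,0],1]
    - [[0,0,0],[0,0,0],1]
    - [[0,0,0],[0,0,0],0]
    - [[0,0,0],[0,0,0],0]
    - [[0,0,0],[0,0,0],0]
    - [[0,0,0],[0,0,0],0]
    - [[0,0,-0.2],[0,0,0],0]
    - [[0,0,-0.6],[0,0,0],0]
    - [[0,0,-0.8],[0,0,0],0]

```text
t: 43.0
eef_pos: [0.6313, -0.2477, 0.1187]
ee_rot: [-0.771, -3.04, -0.001]
wrist_force: [1.9, 0.2, 0.3]
grip_width: 0.0854
grasp_force: 0.0
```

```bash
python3 - <<'E'
from h import *
p,R=pose();print(p)
plan([(p[0],p[1],.24,1.074),(.40,-.02,.24,1.074)],0)
E
```

```text
[ 0.6313 -0.2477  0.1187]
(np.float64(0.6313112342147862), np.float64(-0.2477002691132469), 0.24, 1.074) n=4
  x2 [[0.0,-0.0,-0.61],[-0.0,-0.01,-0.0],0]
  x1 [[0.01,-0.0,-0.6],[-0.0,-0.01,-0.0],0]
  x1 [[-0.0,-0.0,-0.61],[-0.0,-0.01,-0.0],0]
(0.4, -0.02, 0.24, 1.074) n=9
  x4 [[0.69,0.2,0.0],[-0.0,-0.0,-0.0],0]
  x1 [[0.7,0.2,0.0],[-0.0,-0.0,-0.0],0]
  x1 [[0.69,0.2,0.0],[-0.0,-0.0,-0.0],0]
  x1 [[0.7,0.2,0.0],[-0.0,-0.0,-0.0],0]
  x1 [[0.69,0.2,0.01],[-0.0,-0.0,-0.0],0]
  x1 [[0.7,0.2,0.0],[-0.0,-0.0,-0.0],0]
```

Call:
send_rows:
  steps:
    - [[0,0,-0.7],[0,0,0],0]
    - [[0,0,-0.9],[0,0,0],0]
    - [[0,0,-0.9],[0,0,0],0]
    - [[0.69,0.2,0],[0,0,0],0]
    - [[0.69,0.2,0],[0,0,0],0]
    - [[0.69,0.2,0],[0,0,0],0]
    - [[0.69,0.2,0],[0,0,0],0]
    - [[0.69,0.2,0],[0,0,0],0]
    - [[0.69,0.2,0],[0,0,0],0]
    - [[0.69,0.2,0],[0,0,0],0]
    - [[0.69,0.2,0],[0,0,0],0]
    - [[0,0,0],[0,0,0],0]

```text
t: 44.2
eef_pos: [0.4259, -0.0444, 0.2456]
ee_rot: [-0.769, -3.045, -0.001]
wrist_force: [0.5, 0.1, 0.5]
grip_width: 0.0857
grasp_force: 0.0
```

```bash
python3 - <<'E'
from h import *
im=capture("top");im2=capture("side"); t=[]
for c,i in(("top",im),("side",im2)):
    u,v=np.round(proj(c,[*BO,.03])[0]).astype(int); t.append(cv2.resize(i[v-55:v+55,u-55:u+55],(400,400),interpolation=cv2.INTER_CUBIC))
cv2.imwrite("pics/c10.png",np.hstack(t))
o=outline_of("side","setup_board")
for n,x in(("epoxy_bottle",(*onb(-.052,.07),0)),("tape_measure",(*onb(0,-.07),BA-1.57)),("sanding_block",(*onb(.052,.07),BA-1.57))):
  print(n,np.array(x))
  ma=masks(n)
  for c in ma: print("  ",c,*fit({c:ma[c]},n,x,.006))
ma=masks("template"); print({c:fit({c:k},"template",(.391,.1435,-1.088,.025)) for c,k in ma.items()})
E
```

```text
epoxy_bottle [ 0.5424 -0.1993  0.    ]
   top [ 0.5396 -0.1984  0.0718] 0.16028089195515582
   side [ 0.5416 -0.1986  0.0349] 0.09879666347600169
tape_measure [ 0.5215 -0.3471 -2.0665]
   top [ 0.5198 -0.348  -2.1048] 0.2528291838636666
   side [ 0.5222 -0.3464 -1.9563] 0.22966277768898835
sanding_block [ 0.6339 -0.2488 -2.0665]
   top [ 0.6333 -0.2506 -2.0848] 0.06638044914134744
   side [ 0.6337 -0.2475 -2.0613] 0.09083515796058805
{'top': (array([ 0.3927,  0.1506, -1.118 , -0.0001]), np.float64(0.40842326139088725)), 'side': (array([ 0.3913,  0.1459, -1.0771,  0.0258]), np.float64(0.05168849069607162))}
```

View pics/c10.png

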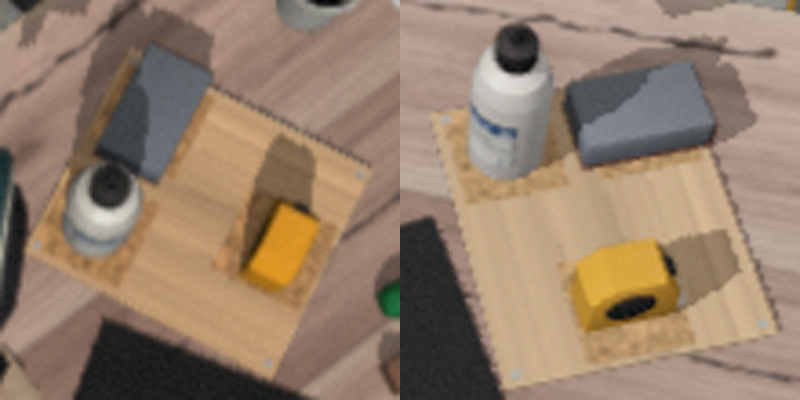

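The pictures show the bottle (top 105,210; side 510,105), the block (155,110; 640,115) and the tape (285,245; 630,285) all upright and centred on their corks to within about 3 mm. The template is still on the jig, and the arm is clear.

```bash
python3 -c "
from bench import *
print(sign_off())"
```

```text
the job is handed in; nothing more can be done
None
```

The job is handed in: the template is seated down on both dowel pins, and the bottle, tape measure and sanding block are back upright on their cork squares, each within about 3 mm of the middle by the camera fits; the robot's clock stood at about 44 s of the 152 s allowed.

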